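Lock a seeding plate into the sowing fixture with its turnbuckle

ROBOT

A 6-joint arm with a two-finger parallel gripper is mounted at the origin on the work surface. World frame = base frame: x ahead of the robot, y to its left, z up, the work surface at z = 0. Lengths are in m, angles in degrees, forces in N, time in s.
With the tool pointing down it reaches from about 0.35 to 0.875 m from the base axis. Payload 4.2 kg.
Tool frame: the origin (TCP) lies at the very end of the fingers, on their centre line; the grasp point (between the pads) lies 19 mm behind it (tcp_to_grasp is the z of the grasp point in the tool frame, in m); z points along the fingers, y is the direction in which the jaws open and shut (so a half turn about z gives the same grasp; the last joint's range is limited). The gripper opens to 87 mm and grips with 3 to 60 N. Pads are 19 mm wide; open, the fingers measure 117 mm over their backs; the gripper's body (75 mm by 190 mm) begins 51 mm behind the grasp point.
Start: joints at [-50.902, 22.042, 0.453, 0, -68.411, -14.817], TCP at [0.257, -0.57, 0.223] pointing down, gripper open.
Joint ranges: [-179.83, 179.83], [-69.29, 118.12], [-61.27, 80.66], [-181.25, 117.63], [-171.15, -9.14], [-177.46, 177.46]. Speed limits (degrees/s): [159.86, 159.86, 180, 180, 180, 180].

INTERFACE

Orientations are given as a 3x3 rotation matrix whose columns are the frame's x, y, z axes.
In Python, from station import sense, capture, camera_params, finish_job, tcp_to_grasp gives the robot as it stands.
- The arm moves only by the shell command python3 -m inch 'ROWS'. ROWS is JSON, a list of rows, each an object of numbers: "jaw": the closure in counts, from 0 (fully open) to 255 (shut); "x", "y", "z": the shift along the world's x, y, z normalised to -1 to 1, where 1 is 0.06 m; "ax", "ay", "az": the turn, a rotation vector about the world's x, y, z normalised to -1 to 1, where 1 is 10 degrees. A call has 1 to 12 rows; each row shifts and turns the pose as measured when the row begins; what a row does not reach is not made up. A row lasts 1/8 s, in which the tool goes at most 62.5 mm and 10.7 degrees, less where a joint would pass 70% of its speed; a pose out of reach is approached as far as the arm can. A call with a number of a shift or a turn outside -1 to 1 is refused whole. A call with a gripper value outside its range is refused whole. The fingers move at their own pace and stop on an object; the grip force is fixed at half the most. Time passes only in rows, so rows that do not move let the fingers close. It gives the time, the measured TCP pose, the force and the opening at its end, in the units of the state.
- sense(): the state, without advancing time (a new reading comes with each control period).
- capture(name): name is "scene" or "side" or "wrist"; returns the picture (480x640x3 uint8, red, green, blue); there is no depth.
- camera_params(name): a dict with "vfov" (degrees; the focal length in pixels is half the picture's height over the tangent of half this angle, whatever the lens; pixels are square), "cx", "cy" (the principal point, pixels), "D" ([k1, k2, p1, p2, k3] as OpenCV has them; the pictures are not rectified), "R" (3x3) and "t" (3): a world point X has camera coordinates R X + t. Camera axes: x right, y down, z forward; pixel columns grow to the right and rows downward; lengths in m; the calibration is good to about 2 mm. A picture is of the moment at which its call begins: read the wrist's pose just before it. camera_params takes no time and is no camera call; for the wrist camera it gives the pose at the moment of the call.
- finish_job(): hands the job in, once; it reports no verdict.
The state is a dict: "time_s": time; "joints": joint angles; "joint_velocities": joint speeds; "effort": joint torques, N m; "tcp_pos": TCP position; "ee_rot": TCP orientation; "wrist_force": force on the tool from outside, world axes, zero at the start; "moment": the same for the moment, N m; "gripper_width": opening from 0.0 (shut) to 1.0 (fully open).
Only numpy, scipy, OpenCV 4.12 (cv2) and the standard library are available. Lean on these libraries where they do the work, as an engineer would, in place of code of your own. Each camera call takes 0.05 s, during which the arm holds its last target.

TASK

Set the oblong seeding plate down flat in the pocket of the sowing fixture; lower it in, do not drop it. Then push the crossbars of the turnbuckle sleeve round, near side downwards, until the sleeve stops and both hold-down toes are fully home over the plate's ends. Leave the square plate, the single potted seedling and the bottle where they are.

Things in the scene. Friction and masses are not known exactly. Their poses are not given: they have to be found in the camera images.
- plate: the oblong seeding plate: bare aluminium, 90 (its x) x 150 (its y) x 10 mm, black dimples, about 0.4 kg, loose. An upright grip rib stands across its middle: 80 mm long along x, 14 mm thick along y, 30 mm high (its top 40 mm above the underside). Origin at the centre of the underside, z up. Fits the pocket either way round
- fixture: the sowing fixture, bolted down: aluminium base 260 (x) x 310 (y) x 12 mm, origin at the centre of its underside, +x roughly away from the robot. The pocket is on its far (+x) half, the turnbuckle lies along y over its near (-x) half; steel toe carriages slide along y at both ends
- pocket (a point): centre of the pocket's floor, 75 mm to +x of the fixture's origin and 12 mm up; axes as the fixture's. The pocket is 94 (x) x 154 mm (y), 10 mm deep, with dark steel walls 10 mm thick: the plate has 2 mm of play on each side and its top ends level with the walls. Seated, the plate's origin lies on this point
- axle (a point): middle of the turnbuckle sleeve, on its axis, 60 mm to -x of the fixture's origin and 90 mm up; axes as the fixture's. The sleeve turns about the line along y through this point. It is dark steel, 190 mm long, 30 mm thick in the middle, with two crossbars right through it
- bar_one (a point): middle of the first crossbar, on the sleeve's axis, 32 mm to +y of the axle point: a straight steel bar, 10 mm thick, each end 75 mm out from the axis. Its near (-x) end can be pressed down from above; 40 mm from the axis is a good place. The point's axes turn with the sleeve
- bar_two (a point): the same for the second crossbar, 32 mm to -y of the axle point, at a right angle to the first
- sleeve (a joint): turnbuckle sleeve angle, rad: 0 slack, 4.2 home (firm stop); grows as the near (-x) side goes down. At 0 bar one has its near end 45 deg above level, bar two its near end 45 deg below; a near end then sinks by the angle turned, and at home bar one's near end is 16 deg below level. It stays where left (friction 0.15 N m, 4 N at 40 mm) and draws each toe in 4.3 mm per rad
- toe_left_tip (a point): underside of the tip edge of the hold-down toe at the pocket's +y end: a steel tongue 50 mm wide, 10 mm thick, underside 24.5 mm above the table. Slack, it is 86 mm from the pocket's middle; home, 68 mm, over the plate's end by 7 mm with 2.5 mm of air. A plate not fully down blocks it. Below a sleeve angle of 2 it is clear of the pocket
- toe_right_tip (a point): the same for the toe at the pocket's -y end
- square_plate: square aluminium seeding plate, 115 x 115 x 10 mm with the same kind of grip rib as the oblong plate (80 x 14 x 30 mm); it does not fit the pocket. Bystander, loose; origin at the centre of its underside
- pot_a: square black pot with a seedling, 72 mm wide, pot 60 mm and plant about 135 mm tall; bystander, loose; origin at the centre of its underside
- bottle: closed white plastic bottle, diameter 60 mm, 150 mm tall; bystander, loose; origin at the centre of its underside
Mind the look-alikes: they are no part of the job. What is shaped like the plate but purple or red is not meant.

How it is judged:
By the outcome, as a careful person would: the job done as asked, in the order asked, and still so for the second after the job is handed in, with the robot touching nothing.
It also fails if it takes over 59 s, if anything falls off the work surface, if the arm or the gripper's body presses on something with over 40 N, if the wrist force passes 120 N, or if a joint passes its speed limit or range.

## Working session

There is one attempt and no reset: what is moved stays moved. The work goes in short steps, Python scripts to look and compute and a shell command to move; the robot and the scene stay as the last step left them, time stands still between calls to the robot, and variables do not carry over. Pictures are saved under pics/ and viewed, and the job is handed in when it is done.

```bash
ls; mkdir -p pics; python3 - <<'E'
from station import *
import cv2
s=sense();print(s['time_s'],s['tcp_pos'],s['gripper_width'],s['wrist_force'],tcp_to_grasp)
for n in ['scene','side','wrist']:
    cv2.imwrite(f'pics/{n}0.png',capture(n)[:,:,::-1]); p=camera_params(n);print(n,p)
E
```

```text
pics
0.0 [ 0.25677272 -0.56913284  0.22143214] 0.9977122019978533 [ 0.52200641 -0.83953484  0.13691228] -0.0187
scene {'vfov': 44.66924528033084, 'cx': 322.51843668402904, 'cy': 242.05481493354552, 'D': array([-0.11225199,  0.        ,  0.        ,  0.        ,  0.        ]), 'R': array([[-0.68826752,  0.72544387, -0.00436007],
       [ 0.399871  ,  0.3743507 , -0.83663895],
       [-0.6053024 , -0.57757488, -0.5477374 ]]), 't': array([ 0.4509774 , -0.11775622,  1.6589918 ])}
side {'vfov': 57.16705107037846, 'cx': 321.51946555616826, 'cy': 241.51568828550785, 'D': array([-0.09888723,  0.        ,  0.        ,  0.        ,  0.        ]), 'R': array([[-0.75988618, -0.64987613, -0.01529694],
       [-0.35946005,  0.43968286, -0.82308411],
       [ 0.54162852, -0.61995161, -0.56771344]]), 't': array([0.35854696, 0.29452345, 0.85064219])}
wrist {'vfov': 60.587162285847626, 'cx': 323.74629236088526, 'cy': 240.47807952246953, 'D': array([0.00080973, 0.        , 0.        , 0.        , 0.        ]), 'R': array([[-0.41015982,  0.91201224,  0.0016119 ],
       [ 0.87974001,  0.39517876,  0.26436954],
       [ 0.24047127,  0.10985182, -0.96442011]]), 't': array([ 0.62306677, -0.03289856,  0.39057961])}
```

View pics/scene0.png

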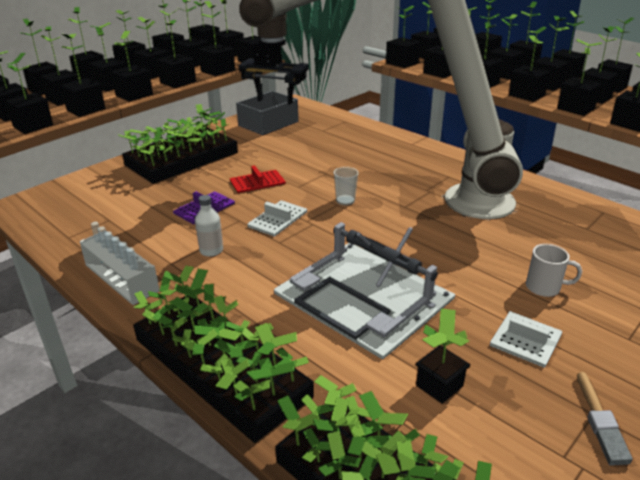

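View pics/side0.png

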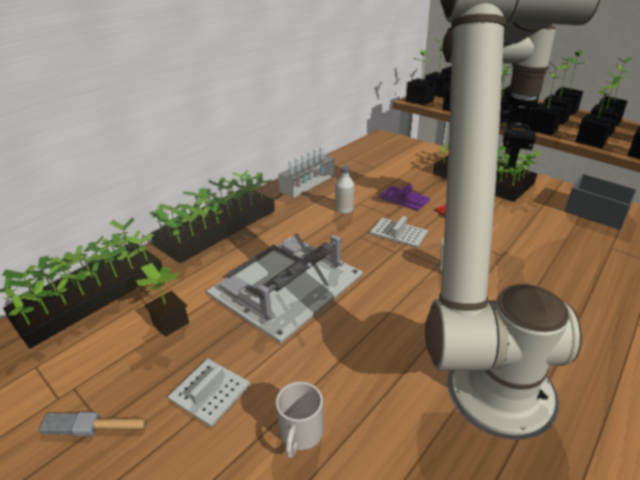

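View pics/wrist0.png

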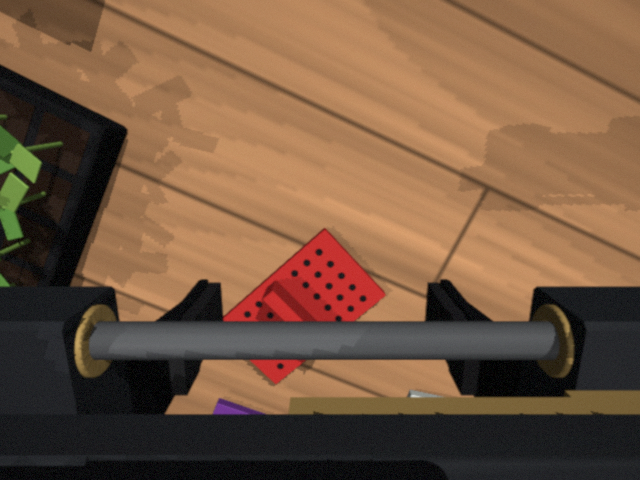

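The scene has two bare-aluminium candidates: A at scene (277,217) / side (399,231), and B at scene (526,338) / side (209,391). The purple and red plates are look-alikes. I'll enlarge A and B to see which is oblong.

```bash
cat > h.py <<'E'
import numpy as np, cv2
from station import *
def K(p):
    f=240/np.tan(np.radians(p['vfov']/2)); return np.array([[f,0,p['cx']],[0,f,p['cy']],[0,0,1]])
def ray(p,uv):
    n=cv2.undistortPoints(np.array(uv,float).reshape(-1,1,2),K(p),np.array(p['D'])).reshape(-1,2)
    d=np.c_[n,np.ones(len(n))]@p['R']; c=-p['R'].T@p['t']; return c,d
def onz(p,uv,z):
    c,d=ray(p,uv); return c+d*((z-c[2])/d[:,2])[:,None]
def proj(p,X):
    rv=cv2.Rodrigues(p['R'])[0]; return cv2.projectPoints(np.array(X,float).reshape(-1,1,3),rv,p['t'],K(p),np.array(p['D']))[0].reshape(-1,2)
def crop(img,x0,y0,x1,y1,s,name):
    cv2.imwrite(name,cv2.resize(img[y0:y1,x0:x1],None,fx=s,fy=s,interpolation=cv2.INTER_CUBIC))
E
python3 - <<'E'
from h import *
a=cv2.imread('pics/scene0.png');b=cv2.imread('pics/side0.png')
t=[]
for im,x,y in [(a,277,217),(a,526,338),(b,399,231),(b,209,391)]:
    t.append(cv2.resize(im[y-37:y+37,x-50:x+50],(400,296),interpolation=cv2.INTER_CUBIC))
cv2.imwrite('pics/cand.png',np.vstack([np.hstack(t[:2]),np.hstack(t[2:])]))
crop(a,260,200,470,360,3.8,'pics/fixa.png');crop(b,200,220,370,345,4.6,'pics/fixb.png')
ps=camera_params('scene');pb=camera_params('side')
print(onz(ps,[(277,217),(526,338)],.01),onz(pb,[(399,231),(209,391)],.01))
E
```

```text
[[ 0.4696591  -0.34460176  0.01      ]
 [ 0.45090938  0.37492014  0.01      ]] [[ 0.46230624 -0.34446988  0.01      ]
 [ 0.44025337  0.3769884   0.01      ]]
```

View pics/cand.png

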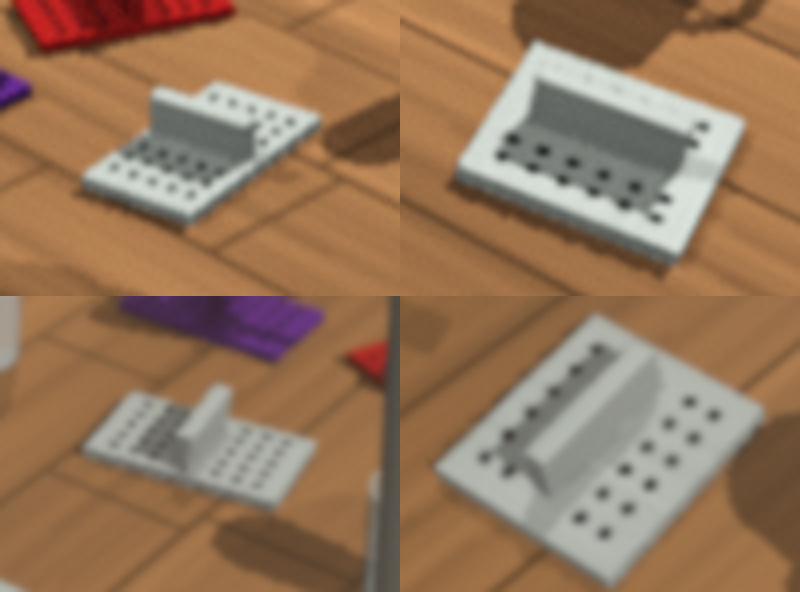

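View pics/fixa.png

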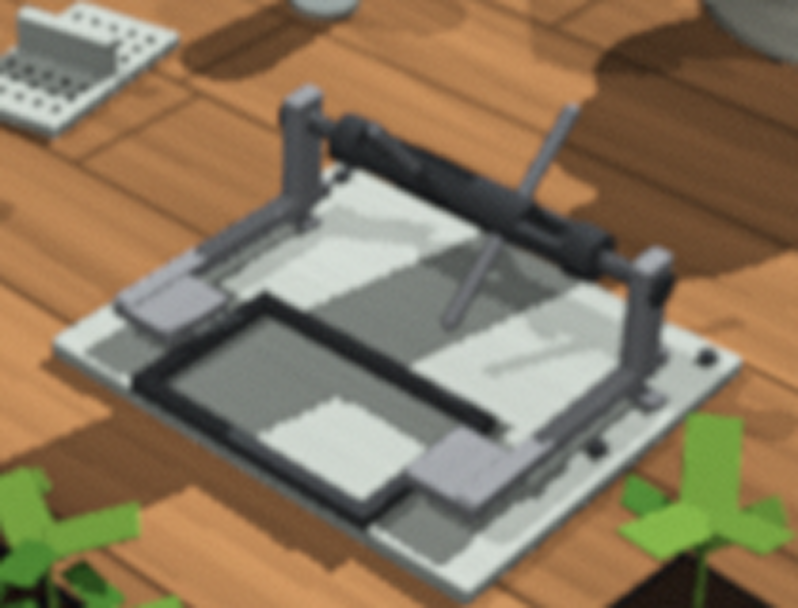

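View pics/fixb.png

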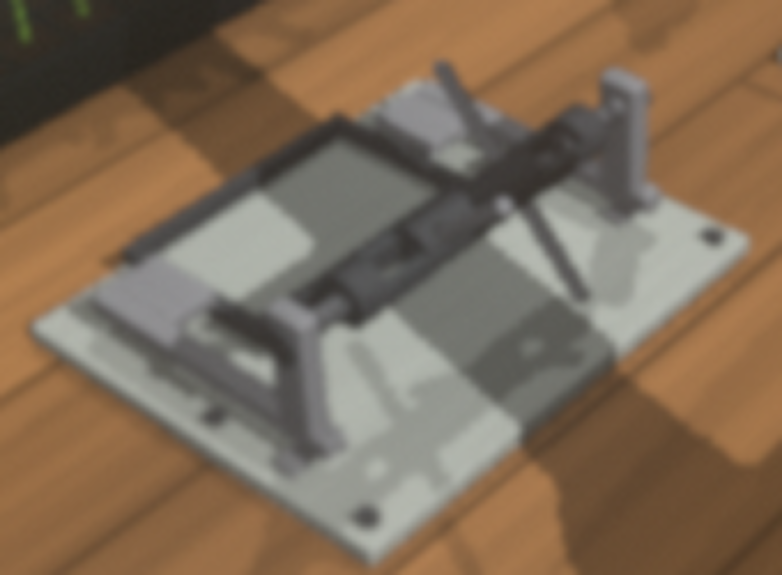

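Candidate A is clearly longer than wide, with its rib across the middle of the long side, so it is the oblong plate. Candidate B is square. Next I'll fit the poses of the fixture and plate A.

```bash
cat > fit.py <<'E'
from h import *
from scipy.optimize import least_squares
def fit(obs,x0,off=True):
    # obs: list of (params, pts3 local, uv) ; pose x,y,yaw (+ per-camera ground bias ignored)
    def r(q):
        c,s=np.cos(q[2]),np.sin(q[2]);R=np.array([[c,-s,0],[s,c,0],[0,0,1]])
        return np.concatenate([(proj(p,np.array(L)@R.T+[q[0],q[1],0])-uv).ravel() for p,L,uv in obs])
    s=least_squares(r,x0,loss='soft_l1'); return s.x,r(s.x).reshape(-1,2)
E
python3 - <<'E'
from fit import *
ps=camera_params('scene');pb=camera_params('side')
A=lambda l,sc,o:np.array(l,float)/sc+np.array(o)
# fixture: scene view from far +x: left=?,
fx=.13;fy=.155;z=.012
# scene camera at far +x,+y side
ls=[(fx,-fy,z),(fx,fy,z),(-fx,fy,z)]
us=A([(55,345),(470,597),(740,360)],3.8,(260,200))
lb=[(fx,fy,z),(-fx,fy,z),(-fx,-fy,z),(fx,-fy,z)]
ub=A([(35,328),(372,557),(748,240),(418,80)],4.6,(200,220))
print(onz(ps,us,z),onz(pb,ub,z))
for o in ([(ps,ls,us),(pb,lb,ub)],[(ps,ls,us)],[(pb,lb,ub)]):
    q,r=fit(o,[.6,0,0]);print('fix',q[:2],np.degrees(q[2]),np.abs(r).max())
us=A([(85,185),(188,218),(320,120),(217,83)],4,(227,180))
ub=A([(85,154),(275,201),(316,144),(135,96)],4,(349,194))
print(onz(ps,us,.01),onz(pb,ub,.01))
E
```

```text
[[ 0.69385806 -0.11046584  0.012     ]
 [ 0.69079222  0.19649137  0.012     ]
 [ 0.43198868  0.19059975  0.012     ]] [[ 0.68151535  0.19308893  0.012     ]
 [ 0.42363716  0.19236873  0.012     ]
 [ 0.42885127 -0.11492037  0.012     ]
 [ 0.68651634 -0.11353313  0.012     ]]
fix [0.55844293 0.0382408 ] 0.5995306170540938 1.7734044740305706
fix [0.56304582 0.03937635] 0.9481425313283778 1.4840279227492488
fix [0.55546947 0.03887075] 0.6689728710926652 1.2527068913987591
[[ 0.55346377 -0.36502226  0.01      ]
 [ 0.53453402 -0.28575204  0.01      ]
 [ 0.38802747 -0.31202701  0.01      ]
 [ 0.40061283 -0.40169314  0.01      ]] [[ 0.52398545 -0.28355704  0.01      ]
 [ 0.38369068 -0.31970446  0.01      ]
 [ 0.39784717 -0.40429603  0.01      ]
 [ 0.54134636 -0.37537657  0.01      ]]
```

```bash
python3 - <<'E'
from fit import *
s=sense();R=s['ee_rot'];print(np.round(R,3), 'yaw of tool y',np.degrees(np.arctan2(R[1,1],R[0,1])))
w=camera_params('wrist');c=-w['R'].T@w['t'];print('cam in tool',R.T@(c-s['tcp_pos']),'axes',np.round(R.T@w['R'].T,2))
ps=camera_params('scene');pb=camera_params('side')
print('bottle',onz(ps,[(209,252)],0),onz(pb,[(345,211)],0))
print('pot',onz(ps,[(441,397)],0),onz(pb,[(172,330)],0)); print('red',onz(ps,[(258,182)],.0),'purple',onz(ps,[(205,210)],0),'glass',onz(ps,[(345,203)],0),'mug',onz(ps,[(547,292)],0))
A=lambda l,sc,o:np.array(l,float)/sc+np.array(o)
a,b,z=.045,.075,.01
us=A([(85,185),(188,218),(320,120),(217,83)],4,(227,180))
ub=A([(85,154),(275,201),(316,144),(135,96)],4,(349,194))
# plate local: y along long axis; far end (+world x)=+y ; yaw=plate x axis angle
ls=[(a,b,z),(-a,b,z),(-a,-b,z),(a,-b,z)]
lb=[(-a,b,z),(-a,-b,z),(a,-b,z),(a,b,z)]
q=[.466,-.343,np.radians(-78)]
for o in ([(ps,ls,us),(pb,lb,ub)],[(ps,ls,us)],[(pb,lb,ub)]):
    x,r=fit(o,q);print('plate',x[:2],np.degrees(x[2]),np.abs(r).max())
E
```

```text
[[-0.912 -0.411 -0.001]
 [-0.411  0.912  0.001]
 [ 0.     0.002 -1.   ]] yaw of tool y 114.27510134158679
cam in tool [ 0.07227021  0.00120362 -0.16264517] axes [[-0.   -0.96 -0.26]
 [ 1.   -0.   -0.  ]
 [ 0.   -0.26  0.96]]
bottle [[ 0.68998213 -0.35636085  0.        ]] [[ 0.66920113 -0.34805725  0.        ]]
pot [[0.69040505 0.33075812 0.        ]] [[0.64832468 0.3246604  0.        ]]
red [[ 0.3570239  -0.55181083  0.        ]] purple [[ 0.56982772 -0.53303299  0.        ]] glass [[ 0.27445233 -0.27363136  0.        ]] mug [[0.2656262  0.33436801 0.        ]]
plate [ 0.46403933 -0.34600773] -79.31830358232695 2.605416267554716
plate [ 0.46896677 -0.34163827] -79.3886135890342 1.3206673826599626
plate [ 0.4621051  -0.34584974] -79.03657901896588 1.0694958071766507
```

```bash
python3 -m inch '[{"jaw":0,"x":0,"y":0,"z":0.8},{"jaw":0,"x":0.3,"y":0.7,"z":0.4,"az":0.5},{"jaw":0,"x":0.42,"y":0.88,"z":0.15,"az":0.6},{"jaw":0,"x":0.42,"y":0.88,"z":0.15,"az":0.6},{"jaw":0,"x":0.42,"y":0.88,"z":0.15,"az":0.6},{"jaw":0,"x":0.42,"y":0.88,"z":0.15,"az":0.6},{"jaw":0,"x":0.42,"y":0.88,"z":0.15,"az":0.6},{"jaw":0,"x":0.42,"y":0.88,"z":0.15,"az":0.6},{"jaw":0,"x":0.42,"y":0.88,"z":0.15,"az":0.6},{"jaw":0,"x":0.42,"y":0.88,"z":0.15,"az":0.6},{"jaw":0,"x":0.42,"y":0.88,"z":0.15,"az":0.6},{"jaw":0,"x":0.42,"y":0.88,"z":0.15,"az":0.6}]'
```

```text
$[0]: bad value
```

```bash
python3 -m inch --help | head -20; python3 -m inch '[{"jaw":0,"x":0.0,"y":0.0,"z":0.8,"ax":0.0,"ay":0.0,"az":0.0}]'
```

```text
time_s: 0.28
tcp_pos: [0.2557, -0.5671, 0.2652]
ee_rot: [[-0.912, -0.411, -0.007], [-0.411, 0.912, 0.011], [0.001, 0.013, -1.0]]
wrist_force: [0.2, -1.1, 1.1]
gripper_width: 0.999invalid input: not JSON, or not a number
```

All seven keys are required in each row.

```bash
python3 -m inch '[{"jaw":0,"x":0.3,"y":0.7,"z":0.4,"ax":0,"ay":0,"az":0.5},{"jaw":0,"x":0.42,"y":0.88,"z":0.15,"ax":0,"ay":0,"az":0.6},{"jaw":0,"x":0.42,"y":0.88,"z":0.15,"ax":0,"ay":0,"az":0.6},{"jaw":0,"x":0.42,"y":0.88,"z":0.15,"ax":0,"ay":0,"az":0.6},{"jaw":0,"x":0.42,"y":0.88,"z":0.15,"ax":0,"ay":0,"az":0.6},{"jaw":0,"x":0.42,"y":0.88,"z":0.15,"ax":0,"ay":0,"az":0.6},{"jaw":0,"x":0.42,"y":0.88,"z":0.15,"ax":0,"ay":0,"az":0.6},{"jaw":0,"x":0.42,"y":0.88,"z":0.15,"ax":0,"ay":0,"az":0.6},{"jaw":0,"x":0.42,"y":0.88,"z":0.15,"ax":0,"ay":0,"az":0.6},{"jaw":0,"x":0.42,"y":0.88,"z":0.15,"ax":0,"ay":0,"az":0.6},{"jaw":0,"x":0.42,"y":0.88,"z":0.15,"ax":0,"ay":0,"az":0.6}]'
```

```text
time_s: 1.65
tcp_pos: [0.5285, 0.0182, 0.3833]
ee_rot: [[0.018, -1.0, -0.009], [-1.0, -0.018, -0.001], [0.0, 0.009, -1.0]]
wrist_force: [1.7, -0.3, -0.3]
gripper_width: 0.999
```

```bash
python3 -m inch '[{"jaw":0,"x":0.2,"y":0.8,"z":0.15,"ax":0,"ay":0,"az":0},{"jaw":0,"x":0.2,"y":0.6,"z":0.1,"ax":0,"ay":0,"az":0},{"jaw":0,"x":0,"y":0,"z":0,"ax":0,"ay":0,"az":0}]'; python3 - <<'E'
from h import *
import pickle
p=camera_params('wrist');im=capture('wrist')[:,:,::-1];cv2.imwrite('pics/w1.png',im);pickle.dump(p,open('w1.pkl','wb'))
cv2.imwrite('pics/w1b.png',cv2.resize(im[:400],(800,500)))
s=sense();print(np.abs(s['joint_velocities']).max())
E
```

```text
time_s: 2.02
tcp_pos: [0.5537, 0.109, 0.3967]
ee_rot: [[0.024, -1.0, -0.012], [-1.0, -0.024, -0.001], [0.001, 0.012, -1.0]]
wrist_force: [-0.4, -0.8, -0.6]
gripper_width: 1.002
1.920369531372116
```

View pics/w1.png

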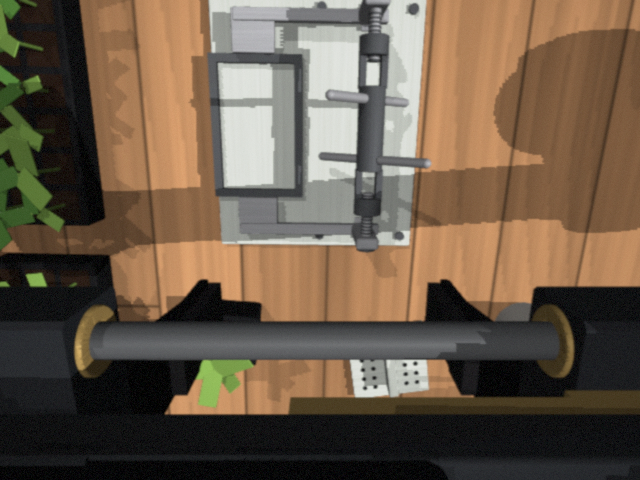

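```bash
python3 - <<'E'
from h import *
im=cv2.imread('pics/w1.png'); crop(im,200,0,440,255,2.35,'pics/w1c.png'); crop(im,205,40,315,205,3.6,'pics/w1d.png')
E
```

```text
(no output)
```

View pics/w1d.png

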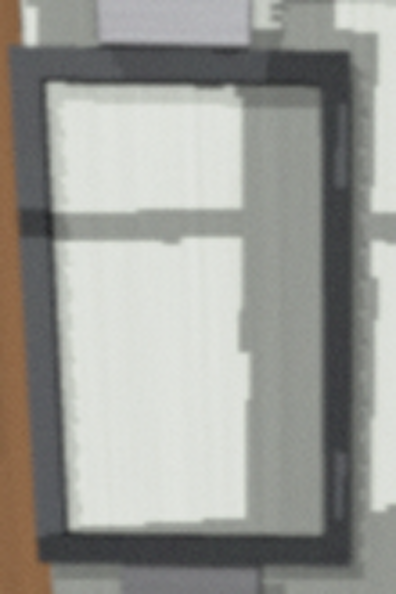

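View pics/w1c.png

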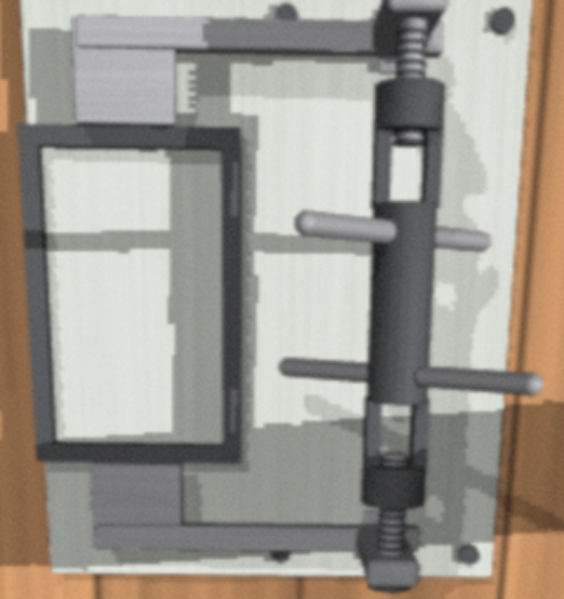

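```bash
python3 - <<'E'
from fit import *
import pickle
p=pickle.load(open('w1.pkl','rb'))
L=[(.132,-.087,.022),(.132,.087,.022),(.122,-.077,.012),(.122,.077,.012),(.018,-.087,.022),(.018,.087,.022)]
uv=np.array([(10,45),(38,562),(45,82),(66,533),(350,52),(350,565)])/3.6+[205,40]
# base corners from w1c: bottom-left(52,573), bottom-right(490,576)
L+= [(.13,.155,.012),(-.13,.155,.012)]
uv=np.r_[uv,np.array([(52,573),(490,576)])/2.35+[200,0]]
q,r=fit([(p,L,uv)],[.56,.04,0]);print(q[:2],np.degrees(q[2]));print(np.round(r,1))
c,s=np.cos(q[2]),np.sin(q[2])
print('pocket',q[:2]+.075*np.array([c,s]),'axle',q[:2]-.06*np.array([c,s]))
# square plate/other check: scene cams predicted
A=np.array([(c*x-s*y+q[0],s*x+c*y+q[1],z) for x,y,z in L])
for n,v in(('scene',[(55/3.8+260,345/3.8+200),(470/3.8+260,597/3.8+200)]),):
    pass
E
```

```text
[0.55942307 0.0391467 ] 0.598611829399589
[[-0.7 -0.1]
 [-0.2  0.2]
 [ 0.4  0. ]
 [ 1.  -0.4]
 [-0.2 -0.5]
 [ 0.   0.2]
 [-0.7  0.2]
 [ 0.6  0.6]]
pocket [0.63441898 0.03993027] axle [0.49942634 0.03851985]
```

```bash
python3 -m inch '[{"jaw":0,"x":-0.2,"y":-0.9,"z":-0.1,"ax":0,"ay":0,"az":0.1},{"jaw":0,"x":-0.2,"y":-0.9,"z":-0.3,"ax":0,"ay":0,"az":0.1},{"jaw":0,"x":-0.2,"y":-0.9,"z":-0.35,"ax":0,"ay":0,"az":0.2},{"jaw":0,"x":-0.2,"y":-0.9,"z":-0.35,"ax":0,"ay":0,"az":0.2},{"jaw":0,"x":-0.2,"y":-0.9,"z":-0.35,"ax":0,"ay":0,"az":0.2},{"jaw":0,"x":-0.2,"y":-0.9,"z":-0.35,"ax":0,"ay":0,"az":0.1},{"jaw":0,"x":-0.2,"y":-0.9,"z":-0.35,"ax":0,"ay":0,"az":0.1},{"jaw":0,"x":-0.2,"y":-0.6,"z":-0.3,"ax":0,"ay":0,"az":0},{"jaw":0,"x":0,"y":0,"z":0,"ax":0,"ay":0,"az":0}]'; python3 - <<'E'
from h import *
import pickle
p=camera_params('wrist');im=capture('wrist')[:,:,::-1];cv2.imwrite('pics/w2.png',im);pickle.dump(p,open('w2.pkl','wb'))
s=sense();print(np.abs(s['joint_velocities']).max())
E
```

```text
time_s: 3.2
tcp_pos: [0.4431, -0.3243, 0.2446]
ee_rot: [[0.193, -0.981, -0.013], [-0.981, -0.193, -0.003], [0.0, 0.013, -1.0]]
wrist_force: [0.1, -0.2, -1.1]
gripper_width: 1.004
2.61133963210956
```

View pics/w2.png

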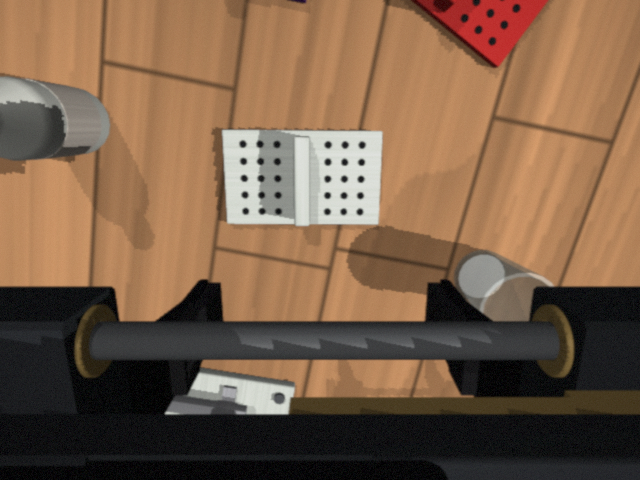

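The wrist view confirms an oblong aluminium plate at (303,177), about 155 x 94 px, with the rib across the middle. The bottle is at the left and the red plate at the upper right, both clear.

```bash
python3 - <<'E'
from h import *
im=cv2.imread('pics/w2.png'); crop(im,210,115,400,240,4.2,'pics/w2c.png')
E
```

```text
(no output)
```

View pics/w2c.png

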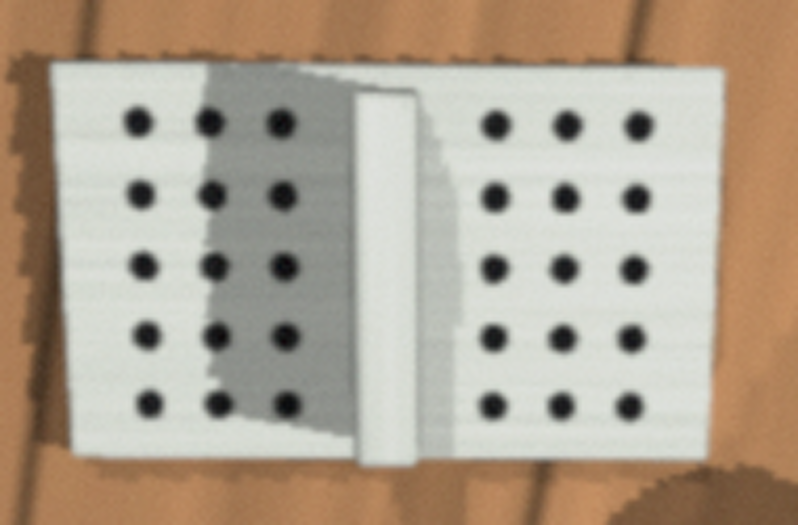

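```bash
python3 - <<'E'
from fit import *
import pickle
p=pickle.load(open('w2.pkl','rb'))
a,b,z=.045,.075,.01
L=[(a,b,z),(a,-b,z),(-a,-b,z),(-a,b,z),(.04,.007,.04),(.04,-.007,.04),(-.04,-.007,.04),(-.04,.007,.04)]
uv=np.array([(51,62),(725,68),(707,460),(74,457),(356,92),(416,90),(417,465),(358,465)])/4.2+[210,115]
q,r=fit([(p,L,uv)],[.465,-.345,np.radians(-79)]);print(q[:2],np.degrees(q[2]));print(np.round(r,1))
s=sense();R=s['ee_rot'];print(s['tcp_pos'],'d',q[:2]-s['tcp_pos'][:2],'yaw',np.degrees(np.arctan2(R[1,1],R[0,1])),'tilt axis: ',np.round(np.degrees(np.cross(R[:,2],[0,0,-1])),2))
E
```

```text
[ 0.46387332 -0.34452426] -79.37337940285448
[[-0.  -0.2]
 [ 0.3 -0.3]
 [ 0.4  0. ]
 [-0.3  0. ]
 [-1.3 -0.6]
 [ 0.6  0. ]
 [ 0.5  0.6]
 [-0.7  0.6]]
[ 0.44402568 -0.32363739  0.24564067] d [ 0.01984764 -0.02088687] yaw -168.76468365583767 tilt axis:  [ 0.2  -0.64  0.  ]
```

```bash
python3 -m inch '[{"jaw":0,"x":0.33,"y":-0.35,"z":-0.5,"ax":0.02,"ay":-0.06,"az":-0.06},{"jaw":0,"x":0,"y":0,"z":-0.9,"ax":0,"ay":0,"az":0},{"jaw":0,"x":0,"y":0,"z":-0.9,"ax":0,"ay":0,"az":0},{"jaw":0,"x":0,"y":0,"z":0,"ax":0,"ay":0,"az":0}]'; python3 - <<'E'
from h import *
s=sense();R=s['ee_rot'];print(s['tcp_pos'],'d',np.array([.46387,-.34452])-s['tcp_pos'][:2],'yaw',np.degrees(np.arctan2(R[1,1],R[0,1])),'tilt axis: ',np.round(np.degrees(np.cross(R[:,2],[0,0,-1])),2))
im=capture('wrist')[:,:,::-1];cv2.imwrite('pics/w3.png',im)
E
```

```text
time_s: 3.75
tcp_pos: [0.4662, -0.3447, 0.1105]
ee_rot: [[0.187, -0.982, 0.01], [-0.982, -0.187, -0.005], [0.007, -0.009, -1.0]]
wrist_force: [0.0, 0.3, 0.8]
gripper_width: 1.0
[ 0.46618194 -0.34474878  0.1105319 ] d [-0.00231194  0.00022878] yaw -169.2438567477412 tilt axis:  [0.3  0.59 0.  ]
```

View pics/w3.png

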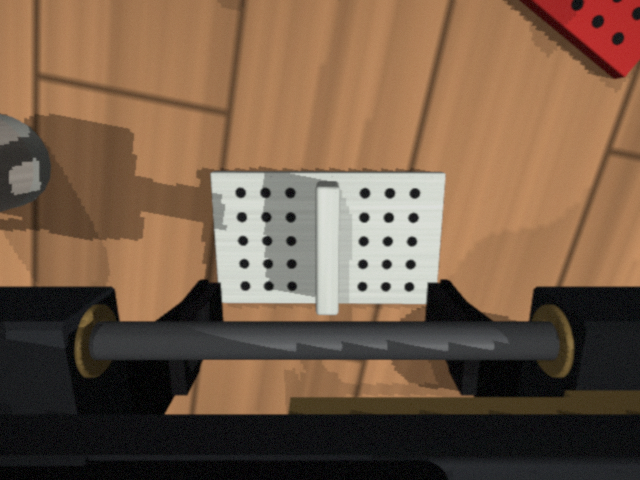

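The rib sits midway between the fingers in this view, at (328,245). Continuing down.

```bash
python3 -m inch '[{"jaw":0,"x":-0.04,"y":0,"z":-0.7,"ax":0.02,"ay":0.04,"az":0},{"jaw":0,"x":0,"y":0,"z":-0.5,"ax":0,"ay":0,"az":0},{"jaw":0,"x":0,"y":0,"z":0,"ax":0,"ay":0,"az":0}]'; python3 - <<'E'
from h import *
s=sense();R=s['ee_rot'];print(s['tcp_pos'],'d',np.array([.46387,-.34452])-s['tcp_pos'][:2],'yaw',np.degrees(np.arctan2(R[1,1],R[0,1])),'tilt axis: ',np.round(np.degrees(np.cross(R[:,2],[0,0,-1])),2))
E
```

```text
time_s: 4.18
tcp_pos: [0.4745, -0.3486, 0.0519]
ee_rot: [[0.192, -0.981, 0.028], [-0.981, -0.193, -0.016], [0.021, -0.025, -0.999]]
wrist_force: [0.4, -0.0, -0.0]
gripper_width: 1.001
[ 0.47446717 -0.34864599  0.05194907] d [-0.01059717  0.00412599] yaw -168.8707568395476 tilt axis:  [0.89 1.62 0.  ]
```

```bash
cat > st.py <<'E'
from h import *
import sys
s=sense();R=s['ee_rot'];g=np.array([float(v) for v in sys.argv[1:4]])
print('tcp',np.round(s['tcp_pos'],4),'units to go',np.round((g[:3]-s['tcp_pos'])/.06,3),'yaw',round(np.degrees(np.arctan2(R[1,1],R[0,1]))%360,2),'tilt fix',np.round(np.degrees(np.cross(R[:,2],[0,0,-1]))/10,3)[:2],'v',np.abs(s['joint_velocities']).max().round(1),'F',np.round(s['wrist_force'],1),'t',s['time_s'])
E
python3 -m inch '[{"jaw":0,"x":0,"y":0,"z":0,"ax":0,"ay":0,"az":0}]' >/dev/null; python3 st.py .46387 -.34452 .017;  python3 -m inch '[{"jaw":0,"x":-0.18,"y":0.07,"z":0,"ax":0.09,"ay":0.16,"az":-0.05}]' >/dev/null; python3 st.py .46387 -.34452 .017
```

```text
tcp [ 0.4767 -0.3494  0.0553] units to go [-0.214  0.082 -0.638] yaw 191.21 tilt fix [0.105 0.191] v 0.8 F [0.3 0.1 0.6] t 4.3
tcp [ 0.4669 -0.3455  0.0577] units to go [-0.05   0.017 -0.678] yaw 190.7 tilt fix [0.022 0.044] v 16.8 F [0.7 0.1 0.6] t 4.425
```

```bash
python3 -m inch '[{"jaw":0,"x":-0.07,"y":0.02,"z":-0.4,"ax":0.03,"ay":0.06,"az":0}]' >/dev/null; python3 st.py .46387 -.34452 .017;  python3 -m inch '[{"jaw":0,"x":-0.04,"y":0.01,"z":-0.3,"ax":0.02,"ay":0.03,"az":0}]' >/dev/null; python3 st.py .46387 -.34452 .017
```

```text
tcp [ 0.4647 -0.3452  0.0371] units to go [-0.014  0.012 -0.336] yaw 190.72 tilt fix [0.006 0.018] v 18.3 F [ 0.5 -0.8 -1.1] t 4.55
tcp [ 0.4624 -0.3447  0.0197] units to go [ 0.025  0.003 -0.045] yaw 190.7 tilt fix [-0.013 -0.007] v 15.3 F [ 0.3 -0.1  0.3] t 4.675
```

```bash
python3 -m inch '[{"jaw":255,"x":0.02,"y":0,"z":-0.07,"ax":0,"ay":0.01,"az":0}]' >/dev/null; python3 st.py .46387 -.34452 .017;  python3 -m inch '[{"jaw":255,"x":-0.03,"y":0.01,"z":-0.05,"ax":0.01,"ay":0.02,"az":0},{"jaw":255,"x":-0.03,"y":0.01,"z":-0.05,"ax":0.01,"ay":0.02,"az":0}]'; python3 st.py .46387 -.34452 .017
```

```text
tcp [ 0.463  -0.3446  0.015 ] units to go [0.014 0.001 0.033] yaw 190.68 tilt fix [-0.016 -0.025] v 2.6 F [0.1 0.6 0.7] t 4.8
time_s: 5.05
tcp_pos: [0.4624, -0.3442, 0.0106]
ee_rot: [[0.187, -0.982, -0.006], [-0.982, -0.187, 0.004], [-0.005, 0.005, -1.0]]
wrist_force: [5.0, 3.9, 8.0]
gripper_width: 0.743
tcp [ 0.4624 -0.3442  0.0106] units to go [ 0.025 -0.006  0.107] yaw 190.76 tilt fix [-0.022 -0.033] v 2.9 F [5.  3.9 8. ] t 5.05
```

```bash
python3 -m inch '[{"jaw":255,"x":0.02,"y":0,"z":0.08,"ax":-0.02,"ay":-0.03,"az":0}]' >/dev/null; python3 st.py .46387 -.34452 .016;  python3 -m inch '[{"jaw":255,"x":0,"y":0,"z":0,"ax":0,"ay":0,"az":0},{"jaw":255,"x":0,"y":0,"z":0,"ax":0,"ay":0,"az":0}]'; python3 st.py .46387 -.34452 .016
```

```text
tcp [ 0.4638 -0.3441  0.0157] units to go [ 0.001 -0.006  0.006] yaw 190.76 tilt fix [-0.002 -0.002] v 4.6 F [-0.1  0.3  0.5] t 5.175
time_s: 5.42
tcp_pos: [0.4636, -0.3442, 0.0164]
ee_rot: [[0.187, -0.982, -0.0], [-0.982, -0.187, 0.0], [-0.0, 0.0, -1.0]]
wrist_force: [-0.3, -0.4, 0.0]
gripper_width: 0.403
tcp [ 0.4636 -0.3442  0.0164] units to go [ 0.004 -0.006 -0.006] yaw 190.76 tilt fix [-0. -0.] v 0.3 F [-0.3 -0.4  0. ] t 5.425
```

```bash
python3 -m inch '[{"jaw":255,"x":0,"y":0,"z":0,"ax":0,"ay":0,"az":0},{"jaw":255,"x":0,"y":0,"z":0,"ax":0,"ay":0,"az":0},{"jaw":255,"x":0,"y":0,"z":0,"ax":0,"ay":0,"az":0},{"jaw":255,"x":0,"y":0,"z":0,"ax":0,"ay":0,"az":0}]'; python3 st.py .46387 -.34452 .016
```

```text
time_s: 5.92
tcp_pos: [0.4636, -0.3442, 0.0162]
ee_rot: [[0.186, -0.982, -0.0], [-0.982, -0.186, 0.0], [-0.0, 0.0, -1.0]]
wrist_force: [0.5, 0.1, 0.8]
gripper_width: 0.16
tcp [ 0.4636 -0.3442  0.0162] units to go [ 0.005 -0.006 -0.003] yaw 190.75 tilt fix [-0.001 -0.001] v 0.0 F [0.5 0.1 0.8] t 5.925
```

```bash
python3 -m inch '[{"jaw":255,"x":0,"y":0,"z":0.3,"ax":0,"ay":0,"az":0},{"jaw":255,"x":0,"y":0,"z":0.6,"ax":0,"ay":0,"az":0},{"jaw":255,"x":0,"y":0,"z":0.8,"ax":0,"ay":0,"az":0},{"jaw":255,"x":0.1,"y":0.2,"z":0.8,"ax":0,"ay":0,"az":0.3}]'; python3 st.py .6344 .0399 .2
```

```text
time_s: 6.42
tcp_pos: [0.4609, -0.3283, 0.1598]
ee_rot: [[0.234, -0.972, -0.023], [-0.972, -0.234, 0.012], [-0.017, 0.02, -1.0]]
wrist_force: [0.7, -0.1, -4.0]
gripper_width: 0.16
tcp [ 0.4609 -0.3283  0.1598] units to go [2.892 6.137 0.67 ] yaw 193.55 tilt fix [-0.066 -0.132] v 50.2 F [ 0.7 -0.1 -4. ] t 6.425
```

```bash
python3 -m inch '[{"jaw":255,"x":0.3,"y":0.6,"z":0.8,"ax":0,"ay":0,"az":0.6},{"jaw":255,"x":0.35,"y":0.75,"z":0.2,"ax":0,"ay":0,"az":0.8},{"jaw":255,"x":0.35,"y":0.75,"z":0,"ax":0,"ay":0,"az":0.8},{"jaw":255,"x":0.35,"y":0.75,"z":0,"ax":0,"ay":0,"az":0.8},{"jaw":255,"x":0.35,"y":0.75,"z":0,"ax":0,"ay":0,"az":0.8},{"jaw":255,"x":0.35,"y":0.75,"z":0,"ax":0,"ay":0,"az":0.8}]'; python3 st.py .6344 .0399 .2
```

```text
time_s: 7.18
tcp_pos: [0.581, -0.0604, 0.2183]
ee_rot: [[0.87, -0.492, -0.033], [-0.492, -0.871, -0.006], [-0.026, 0.021, -0.999]]
wrist_force: [0.9, -0.7, -4.4]
gripper_width: 0.155
tcp [ 0.581  -0.0604  0.2183] units to go [ 0.89   1.672 -0.305] yaw 240.55 tilt fix [ 0.032 -0.189] v 36.0 F [ 0.9 -0.7 -4.4] t 7.175
```

```bash
python3 -m inch '[{"jaw":255,"x":0.4,"y":0.7,"z":-0.05,"ax":0.03,"ay":-0.1,"az":0.8},{"jaw":255,"x":0.3,"y":0.5,"z":-0.1,"ax":0,"ay":-0.08,"az":0.8},{"jaw":255,"x":0.1,"y":0.3,"z":-0.1,"ax":0,"ay":0,"az":0.8},{"jaw":255,"x":0,"y":0,"z":0,"ax":0,"ay":0,"az":0.3},{"jaw":255,"x":0,"y":0,"z":0,"ax":0,"ay":0,"az":0}]'>/dev/null; python3 st.py .6344 .0399 .2
```

```text
tcp [0.6248 0.0371 0.1923] units to go [0.16  0.047 0.128] yaw 268.64 tilt fix [ 0.036 -0.109] v 0.8 F [-0.2  0.1 -3.8] t 7.8
```

```bash
python3 -m inch '[{"jaw":255,"x":0.16,"y":0.05,"z":0,"ax":0.04,"ay":-0.11,"az":0.2},{"jaw":255,"x":0,"y":0,"z":0,"ax":0,"ay":0,"az":0}]'>/dev/null; python3 st.py .6344 .0399 .1;python3 -m inch '[{"jaw":255,"x":0,"y":0,"z":-0.3,"ax":0,"ay":0,"az":0},{"jaw":255,"x":0,"y":0,"z":-0.5,"ax":0,"ay":0,"az":0},{"jaw":255,"x":0,"y":0,"z":-0.3,"ax":0,"ay":0,"az":0},{"jaw":255,"x":0,"y":0,"z":0,"ax":0,"ay":0,"az":0}]'>/dev/null; python3 st.py .6344 .0399 .1
```

```text
tcp [0.6342 0.0397 0.1909] units to go [ 0.004  0.003 -1.516] yaw 270.64 tilt fix [-0.003 -0.006] v 0.9 F [-0.2  0.3 -3.6] t 8.05
tcp [0.6343 0.0382 0.1245] units to go [ 0.001  0.028 -0.408] yaw 270.43 tilt fix [-0.007  0.005] v 1.2 F [-0.3 -0.1 -3.4] t 8.55
```

```bash
python3 - <<'E'
from h import *
import pickle
d={}
d['p']=camera_params('wrist');d['tcp']=sense()['tcp_pos'];d['R']=sense()['ee_rot']
w=capture('wrist')[:,:,::-1];a=capture('scene')[:,:,::-1];b=capture('side')[:,:,::-1]
cv2.imwrite('pics/w4.png',w);cv2.imwrite('pics/s4.png',a);cv2.imwrite('pics/b4.png',b);pickle.dump(d,open('w4.pkl','wb'))
t=[cv2.resize(a[190:370,250:490],(400,300),interpolation=2),cv2.resize(b[190:355,190:410],(400,300),interpolation=2)]
cv2.imwrite('pics/ab4.png',np.hstack(t))
E
```

```text
(no output)
```

View pics/w4.png

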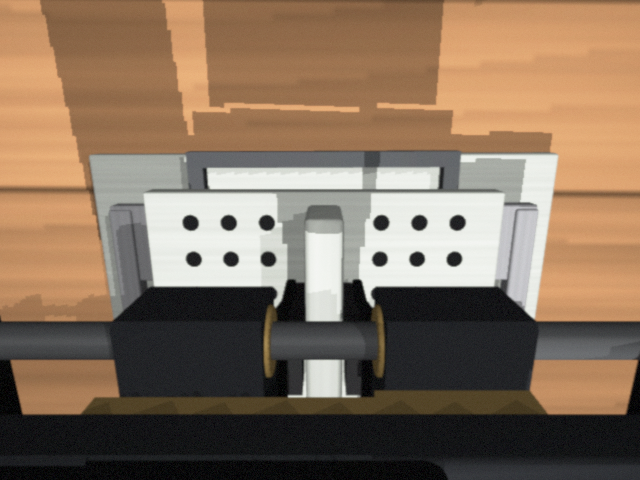

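View pics/ab4.png

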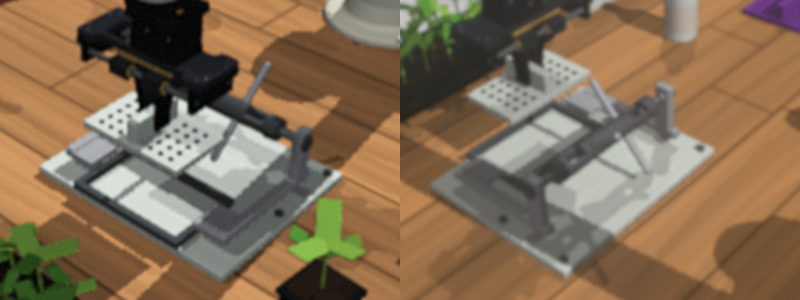

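The plate is level and held over the pocket. In the wrist view its far corners are near (145,191) and (504,190), and the pocket's far outer corners near (187,152) and (460,151). I'll measure the relative offset from this view.

```bash
python3 - <<'E'
from h import *
im=cv2.imread('pics/w4.png'); 
t=[cv2.resize(im[140:215,130:230],(400,300),interpolation=2),cv2.resize(im[140:215,420:520],(400,300),interpolation=2)]
cv2.imwrite('pics/w4c.png',np.hstack(t))
E
```

```text
(no output)
```

View pics/w4c.png

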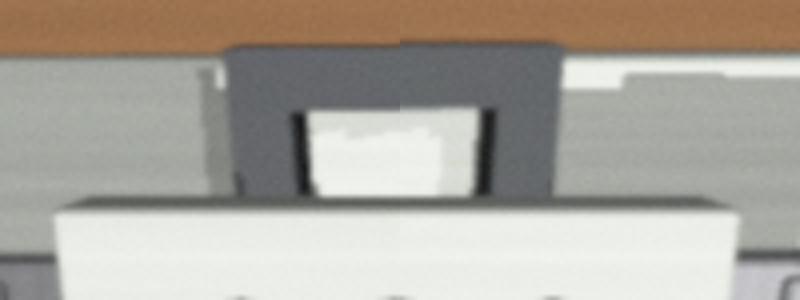

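```bash
python3 - <<'E'
from h import *
import pickle
d=pickle.load(open('w4.pkl','rb'));p=d['p'];tcp=d['tcp']
l=lambda x,y:(x/4+130,y/4+140); r=lambda x,y:((x-400)/4+420,y/4+140)
P=onz(p,[l(57,213),r(738,213)],tcp[2]-.0162+.01); O=onz(p,[l(228,50),r(562,47)],.022); I=onz(p,[l(293,112),r(492,110)],.022)
print(tcp);print(P,'len',P[0,1]-P[1,1]);print(O,O[0,1]-O[1,1]);print(I,I[0,1]-I[1,1])
def ctr(Q,hx):
    u=(Q[0]-Q[1])[:2];u/=np.linalg.norm(u);n=np.array([u[1],-u[0]]);return Q[:,:2].mean(0)-n*hx,np.degrees(np.arctan2(-u[0],u[1]))
print('plate',ctr(P,.045),'pocket outer',ctr(O,.057),'inner',ctr(I,.047))
E
python3 st.py .6344 .0399 .1
```

```text
[0.63434341 0.03819076 0.12448197]
[[ 0.67964055  0.11388554  0.11828197]
 [ 0.6806152  -0.03499223  0.11828197]] len 0.14887777055686524
[[ 0.69054361  0.12630631  0.022     ]
 [ 0.69212365 -0.04654433  0.022     ]] 0.17285064483298646
[[ 0.68091211  0.11672187  0.022     ]
 [ 0.68222101 -0.036315    0.022     ]] 0.1530368711910799
plate (array([0.63512884, 0.03915206]), np.float64(0.3750901230093342)) pocket outer (array([0.63433601, 0.03935997]), np.float64(0.5237297675316632)) inner (array([0.63456828, 0.03980147]), np.float64(0.4900299030649277))
tcp [0.6362 0.0387 0.1271] units to go [-0.03   0.02  -0.452] yaw 270.47 tilt fix [-0.013  0.037] v 0.5 F [ 0.5 -0.1 -3.7] t 8.7
```

```bash
python3 -m inch '[{"jaw":255,"x":-0.04,"y":0,"z":-0.3,"ax":-0.01,"ay":0.03,"az":0.01},{"jaw":255,"x":0,"y":0,"z":-0.5,"ax":0,"ay":0,"az":0},{"jaw":255,"x":0,"y":0,"z":-0.2,"ax":0,"ay":0,"az":0},{"jaw":255,"x":0,"y":0,"z":0,"ax":0,"ay":0,"az":0}]'>/dev/null; python3 st.py .6337 .0388 .045
```

```text
tcp [0.6347 0.039  0.0668] units to go [-0.016 -0.004 -0.363] yaw 270.58 tilt fix [-0.01  0.03] v 0.5 F [-0.   0.7 -3.6] t 9.2
```

```bash
python3 -m inch '[{"jaw":255,"x":-0.02,"y":0,"z":-0.2,"ax":-0.01,"ay":0.03,"az":0},{"jaw":255,"x":0,"y":0,"z":-0.1,"ax":0,"ay":0,"az":0},{"jaw":255,"x":0,"y":0,"z":0,"ax":0,"ay":0,"az":0}]'>/dev/null; python3 st.py .6337 .0388 .045
python3 - <<'E'
from h import *
import pickle
d={}
d['p']=camera_params('wrist');d['tcp']=sense()['tcp_pos'];d['R']=sense()['ee_rot']
w=capture('wrist')[:,:,::-1];cv2.imwrite('pics/w5.png',w);pickle.dump(d,open('w5.pkl','wb'))
cv2.imwrite('pics/w5c.png',cv2.resize(w[130:280,80:560],(800,250),interpolation=2))
E
```

```text
tcp [0.6348 0.0394 0.0493] units to go [-0.018 -0.01  -0.072] yaw 270.61 tilt fix [-0.003  0.017] v 0.3 F [ 0.5  0.4 -4.3] t 9.575
```

View pics/w5c.png

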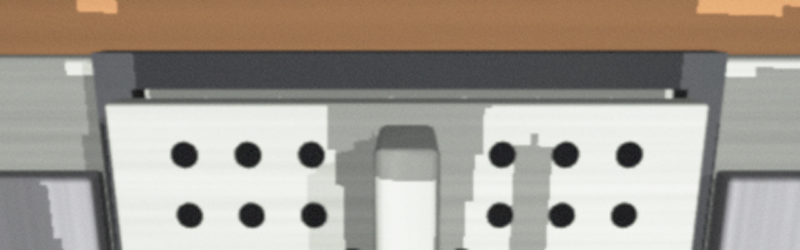

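```bash
python3 -m inch '[{"jaw":255,"x":-0.02,"y":-0.01,"z":-0.1,"ax":0,"ay":0.02,"az":0},{"jaw":255,"x":0,"y":0,"z":0,"ax":0,"ay":0,"az":0}]'>/dev/null; python3 st.py .6337 .0388 .0285; python3 -m inch '[{"jaw":255,"x":-0.01,"y":0,"z":-0.08,"ax":0,"ay":0.01,"az":0},{"jaw":255,"x":0,"y":0,"z":0,"ax":0,"ay":0,"az":0}]'>/dev/null; python3 st.py .6337 .0388 .0285
```

```text
tcp [0.6339 0.0388 0.0438] units to go [-0.004 -0.001 -0.255] yaw 270.62 tilt fix [-0.005  0.004] v 0.9 F [ 0.4  0.3 -3.7] t 9.875
tcp [0.6334 0.0388 0.0389] units to go [ 0.004 -0.    -0.173] yaw 270.61 tilt fix [-0.005 -0.004] v 0.7 F [ 0.7 -0.2 -4. ] t 10.125
```

```bash
python3 -m inch '[{"jaw":255,"x":0.01,"y":0,"z":-0.08,"ax":0,"ay":0,"az":0}]'>/dev/null; python3 st.py .6337 .0388 .0285; python3 -m inch '[{"jaw":255,"x":0,"y":0,"z":-0.05,"ax":0,"ay":0,"az":0}]'>/dev/null; python3 st.py .6337 .0388 .0285
```

```text
tcp [0.6346 0.039  0.0345] units to go [-0.016 -0.003 -0.1  ] yaw 270.63 tilt fix [-0.007  0.005] v 4.1 F [ 0.3 -0.9 -4.5] t 10.25
tcp [0.6344 0.0389 0.0309] units to go [-0.012 -0.001 -0.041] yaw 270.62 tilt fix [-0.006  0.001] v 3.2 F [ 1.   0.1 -4. ] t 10.375
```

```bash
python3 -m inch '[{"jaw":255,"x":-0.01,"y":0,"z":-0.03,"ax":0,"ay":0,"az":0}]'>/dev/null; python3 st.py .6337 .0388 .0285; python3 -m inch '[{"jaw":255,"x":0,"y":0,"z":-0.03,"ax":0,"ay":0,"az":0}]'>/dev/null; python3 st.py .6337 .0388 .0285
```

```text
tcp [0.6338 0.0389 0.0289] units to go [-0.001 -0.002 -0.006] yaw 270.62 tilt fix [-0.006  0.   ] v 2.2 F [ 0.7  0.  -3.2] t 10.5
tcp [0.6336 0.0389 0.0281] units to go [ 0.001 -0.002  0.006] yaw 270.66 tilt fix [-0.002 -0.003] v 0.3 F [-5.5  1.8  9.3] t 10.625
```

The wrist force rose to +9 N with the TCP at z = 0.0281, where I expected it to seat at 0.0282. Releasing the plate.

```bash
python3 -m inch '[{"jaw":200,"x":0,"y":0,"z":0.01,"ax":0,"ay":0,"az":0},{"jaw":150,"x":0,"y":0,"z":0,"ax":0,"ay":0,"az":0},{"jaw":120,"x":0,"y":0,"z":0,"ax":0,"ay":0,"az":0},{"jaw":100,"x":0,"y":0,"z":0,"ax":0,"ay":0,"az":0}]'; python3 st.py .6337 .0388 .0285
python3 - <<'E'
from h import *
w=capture('wrist')[:,:,::-1];cv2.imwrite('pics/w6.png',w)
E
```

```text
time_s: 11.12
tcp_pos: [0.6364, 0.0394, 0.0314]
ee_rot: [[1.0, 0.013, 0.007], [0.013, -1.0, 0.001], [0.007, -0.001, -1.0]]
wrist_force: [0.5, -0.2, 0.3]
gripper_width: 0.475
tcp [0.6364 0.0394 0.0314] units to go [-0.046 -0.009 -0.048] yaw 270.72 tilt fix [-0.008  0.037] v 0.1 F [ 0.5 -0.2  0.3] t 11.125
```

View pics/w6.png

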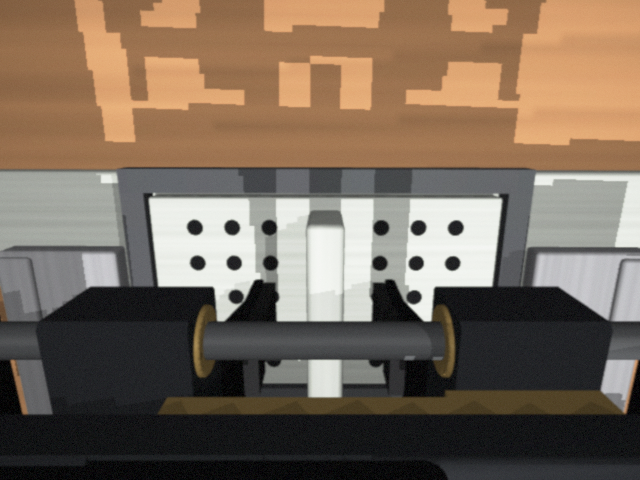

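The plate lies inside the walls, its top flush with the rim at corners (150,197) and (500,197). Lifting off, then turning to the pressing pose.

```bash
python3 -m inch '[{"jaw":60,"x":0,"y":0,"z":0.3,"ax":0,"ay":0.03,"az":0},{"jaw":0,"x":0,"y":0,"z":0.7,"ax":0,"ay":0,"az":0},{"jaw":0,"x":0,"y":0,"z":0.9,"ax":0,"ay":0,"az":0},{"jaw":0,"x":0,"y":0,"z":0.9,"ax":0,"ay":0,"az":0},{"jaw":0,"x":-0.1,"y":0,"z":0.6,"ax":0,"ay":0,"az":-0.5}]'>/dev/null; python3 st.py .410 .0705 .2; python3 - <<'E'
from h import *
w=capture('wrist')[:,:,::-1];cv2.imwrite('pics/w7.png',w)
E
```

```text
tcp [0.6271 0.0382 0.2364] units to go [-3.618  0.538 -0.606] yaw 265.55 tilt fix [ 0.002 -0.051] v 41.7 F [-0.   0.3 -0. ] t 11.8
```

View pics/w7.png

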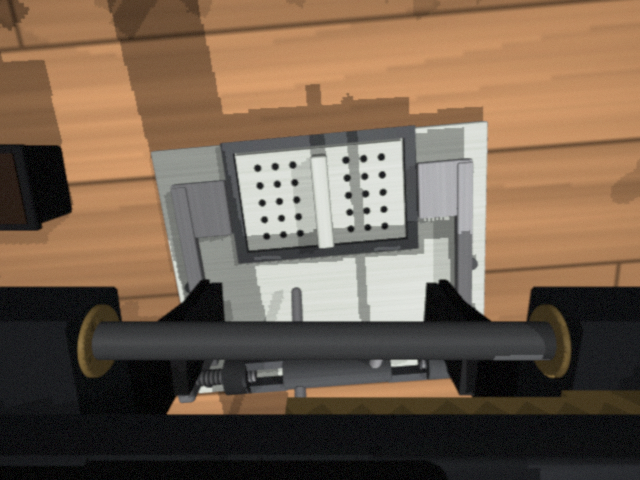

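The plate sits evenly in the pocket at (320,195), both toes outside the walls. Moving to bar one.

```bash
python3 -m inch '[{"jaw":0,"x":-0.3,"y":0.05,"z":0,"ax":0,"ay":-0.05,"az":-0.95},{"jaw":0,"x":-0.45,"y":0.07,"z":0,"ax":0,"ay":0,"az":-0.95},{"jaw":0,"x":-0.45,"y":0.07,"z":0,"ax":0,"ay":0,"az":-0.95},{"jaw":0,"x":-0.45,"y":0.07,"z":0,"ax":0,"ay":0,"az":-0.95},{"jaw":0,"x":-0.45,"y":0.07,"z":0,"ax":0,"ay":0,"az":-0.95},{"jaw":0,"x":-0.45,"y":0.07,"z":0,"ax":0,"ay":0,"az":-0.95},{"jaw":0,"x":-0.45,"y":0.07,"z":0,"ax":0,"ay":0,"az":-0.95},{"jaw":0,"x":-0.3,"y":0.05,"z":0,"ax":0,"ay":0,"az":-0.95},{"jaw":0,"x":0,"y":0,"z":0,"ax":0,"ay":0,"az":-0.3},{"jaw":0,"x":0,"y":0,"z":0,"ax":0,"ay":0,"az":0}]'>/dev/null; python3 st.py .410 .0705 .2
```

```text
tcp [0.4236 0.0694 0.2421] units to go [-0.227  0.018 -0.702] yaw 183.93 tilt fix [0.057 0.033] v 0.7 F [-0.7  0.1 -0.1] t 13.1
```

```bash
python3 -m inch '[{"jaw":0,"x":-0.23,"y":0.02,"z":-0.4,"ax":0.06,"ay":0.03,"az":-0.33},{"jaw":0,"x":0,"y":0,"z":-0.5,"ax":0,"ay":0,"az":0},{"jaw":0,"x":0,"y":0,"z":-0.1,"ax":0,"ay":0,"az":0},{"jaw":0,"x":0,"y":0,"z":0,"ax":0,"ay":0,"az":0}]'>/dev/null; python3 st.py .410 .0705 .15; python3 - <<'E'
from h import *
a=capture('scene')[:,:,::-1];b=capture('side')[:,:,::-1];w=capture('wrist')[:,:,::-1]
t=[cv2.resize(a[170:350,250:490],(400,300),interpolation=2),cv2.resize(b[170:335,190:410],(400,300),interpolation=2)]
cv2.imwrite('pics/ab8.png',np.vstack([np.hstack(t),cv2.resize(w[100:340],(800,300))]))
E
```

```text
tcp [0.4108 0.0708 0.1816] units to go [-0.013 -0.005 -0.527] yaw 180.72 tilt fix [-0.009  0.017] v 0.4 F [-0.1  0.8  0.4] t 13.6
```

View pics/ab8.png

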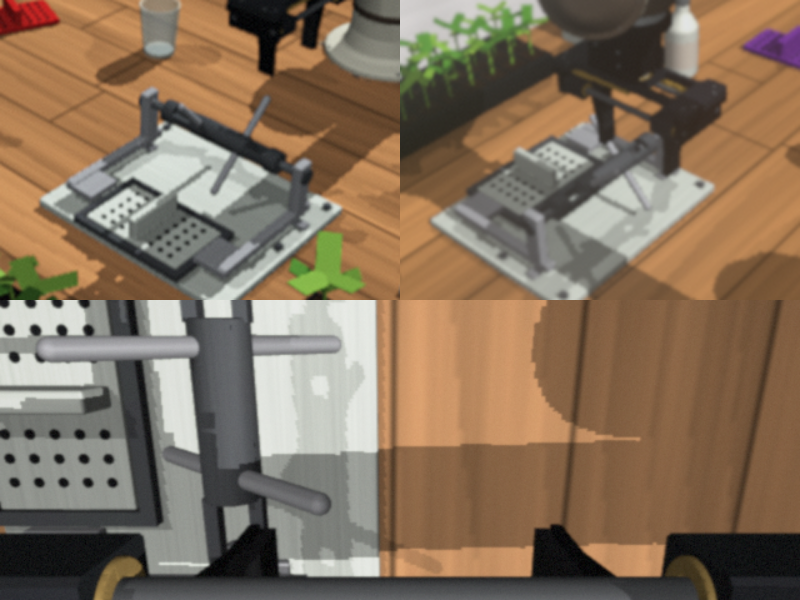

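```bash
python3 - <<'E'
from h import *
p=camera_params('wrist')
c,s=np.cos(np.radians(.6)),np.sin(np.radians(.6));ax=np.array([.49943,.0385])
f=lambda x,y,z:(*(ax+[c*x-s*y,s*x+c*y]),z)
print(proj(p,[f(-.053,.032,.143),f(.053,-.032,.143),f(-.053,-.032,.037),f(0,.032,.09)]))
print('finger tip',proj(p,[(.461,.0708,.1816),(.461-.102,.0708,.1816)]))
print('tip by pixel',onz(p,[(260,262)],.143), f(-.053,.032,.143))
E
```

```text
[[255.95119533 266.75137841]
 [ 28.55518876 139.63188647]
 [275.89686146 135.2894663 ]
 [187.07618509 239.50619302]]
finger tip [[206.64917185 297.82178963]
 [444.36496981 300.66345038]]
tip by pixel [[0.4439164 0.0673183 0.143    ]] (np.float64(0.446097808931908), np.float64(0.06994324086153536), 0.143)
```

```bash
python3 -m inch '[{"jaw":0,"x":-0.01,"y":-0.02,"z":-0.3,"ax":0,"ay":0.02,"az":0},{"jaw":0,"x":0,"y":0,"z":-0.25,"ax":0,"ay":0,"az":0},{"jaw":0,"x":0,"y":0,"z":-0.2,"ax":0,"ay":0,"az":0},{"jaw":0,"x":0,"y":0,"z":-0.2,"ax":0,"ay":0,"az":0}]'>/dev/null; python3 st.py .410 .069 .063
```

```text
tcp [0.4146 0.0717 0.128 ] units to go [-0.076 -0.045 -1.083] yaw 180.8 tilt fix [-0.045  0.068] v 16.8 F [0.6 0.5 4.2] t 14.25
```

```bash
python3 -m inch '[{"jaw":0,"x":-0.09,"y":-0.05,"z":-0.2,"ax":-0.05,"ay":0.08,"az":0},{"jaw":0,"x":-0.01,"y":0,"z":-0.22,"ax":0,"ay":0.02,"az":0},{"jaw":0,"x":-0.01,"y":0,"z":-0.22,"ax":0,"ay":0.02,"az":0}]'>/dev/null; python3 st.py .410 .069 .063
```

```text
tcp [0.4088 0.0696 0.0898] units to go [ 0.02  -0.01  -0.446] yaw 180.88 tilt fix [-0.002 -0.039] v 16.7 F [-2.2  0.5  3.6] t 14.625
```

```bash
python3 -m inch '[{"jaw":0,"x":-0.02,"y":0,"z":-0.22,"ax":-0.01,"ay":0.03,"az":0},{"jaw":0,"x":-0.01,"y":0,"z":-0.22,"ax":0,"ay":0.02,"az":0}]'>/dev/null; python3 st.py .410 .069 .063
```

```text
tcp [0.4099 0.0707 0.0639] units to go [ 0.002 -0.028 -0.016] yaw 181.0 tilt fix [-0.002 -0.053] v 16.8 F [ 0.4 -0.8  5.3] t 14.875
```

```bash
python3 -m inch '[{"jaw":0,"x":0,"y":-0.02,"z":-0.1,"ax":0,"ay":-0.05,"az":-0.03}]'>/dev/null; python3 st.py .410 .069 .063;  python3 - <<'E'
from h import *
a=capture('scene')[:,:,::-1];b=capture('side')[:,:,::-1];w=capture('wrist')[:,:,::-1]
t=[cv2.resize(a[170:350,250:490],(400,300),interpolation=2),cv2.resize(b[170:335,190:410],(400,300),interpolation=2)]
cv2.imwrite('pics/ab9.png',np.vstack([np.hstack(t),cv2.resize(w[100:340],(800,300))]))
E
```

```text
tcp [0.4103 0.0697 0.0576] units to go [-0.005 -0.012  0.091] yaw 180.7 tilt fix [-0.002  0.   ] v 15.0 F [-0.3  0.6  3.8] t 15.0
```

View pics/ab9.png

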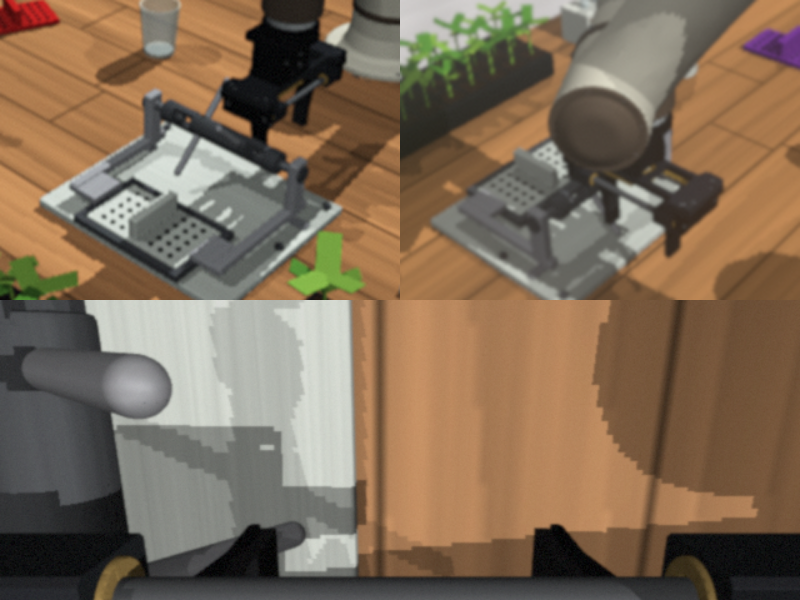

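Bar one's near end is now below level, and bar two's near end has come up to about 45 deg (wrist view, tip at (140,385)). Lifting and shifting to bar two.

```bash
python3 -m inch '[{"jaw":0,"x":-0.05,"y":0,"z":0.7,"ax":0,"ay":0,"az":0},{"jaw":0,"x":0,"y":0,"z":0.8,"ax":0,"ay":0,"az":0},{"jaw":0,"x":0,"y":0,"z":0.6,"ax":0,"ay":0,"az":0},{"jaw":0,"x":0,"y":-0.6,"z":0.1,"ax":0,"ay":0,"az":0},{"jaw":0,"x":0,"y":-0.5,"z":0,"ax":0,"ay":0,"az":0},{"jaw":0,"x":0,"y":0,"z":0,"ax":0,"ay":0,"az":0}]'>/dev/null; python3 st.py .410 .006 .16
```

```text
tcp [ 0.4012 -0.0006  0.193 ] units to go [ 0.147  0.111 -0.549] yaw 180.67 tilt fix [ 0.022 -0.052] v 1.1 F [-0.3  0.3 -0.1] t 15.9
```

```bash
python3 -m inch '[{"jaw":0,"x":0.15,"y":0.11,"z":-0.3,"ax":0.02,"ay":-0.05,"az":0},{"jaw":0,"x":0,"y":0,"z":-0.2,"ax":0,"ay":0,"az":0},{"jaw":0,"x":0,"y":0,"z":0,"ax":0,"ay":0,"az":0}]'>/dev/null; python3 st.py .410 .006 .16;python3 - <<'E'
from h import *
a=capture('scene')[:,:,::-1];w=capture('wrist')[:,:,::-1]
cv2.imwrite('pics/ab10.png',np.hstack([cv2.resize(a[170:350,250:490],(400,300),interpolation=2),cv2.resize(w,(400,300))]))
p=camera_params('wrist')
c,s=np.cos(np.radians(.6)),np.sin(np.radians(.6));ax=np.array([.49943,.0385])
f=lambda x,y,z:(*(ax+[c*x-s*y,s*x+c*y]),z)
print(proj(p,[f(-.053,-.032,.143)])*.625+[400,0])
E
```

```text
tcp [0.4091 0.0064 0.1619] units to go [ 0.015 -0.006 -0.031] yaw 180.64 tilt fix [ 0.002 -0.009] v 0.8 F [0.4 0.5 0.1] t 16.275
[[553.41428854 175.92757043]]
```

View pics/ab10.png

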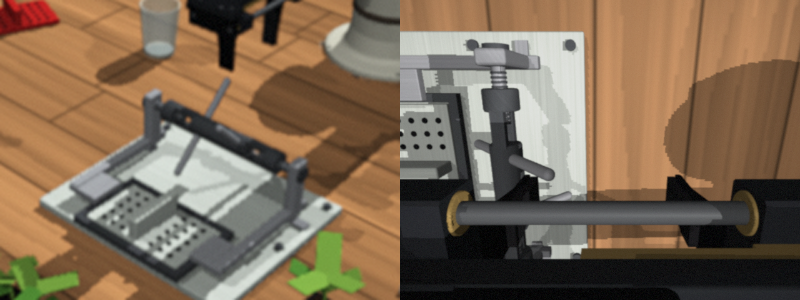

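Bar two's near tip is at (548,173), within about 5 px of the prediction. Pressing.

```bash
python3 -m inch '[{"jaw":0,"x":0,"y":-0.01,"z":-0.25,"ax":0,"ay":0,"az":0},{"jaw":0,"x":-0.02,"y":-0.01,"z":-0.2,"ax":0,"ay":0.02,"az":0},{"jaw":0,"x":-0.02,"y":-0.01,"z":-0.2,"ax":0,"ay":0.02,"az":0}]'>/dev/null; python3 st.py .410 .006 .06
```

```text
tcp [0.411  0.0061 0.126 ] units to go [-1.6e-02 -1.0e-03 -1.1e+00] yaw 180.79 tilt fix [-0.015  0.018] v 14.9 F [-0.4  0.4  4.7] t 16.75
```

```bash
python3 -m inch '[{"jaw":0,"x":-0.02,"y":0,"z":-0.22,"ax":0,"ay":0.02,"az":0},{"jaw":0,"x":-0.02,"y":0,"z":-0.22,"ax":0,"ay":0.02,"az":0}]'>/dev/null; python3 st.py .410 .006 .06
```

```text
tcp [0.4084 0.0061 0.0992] units to go [ 0.027 -0.001 -0.654] yaw 180.81 tilt fix [-0.016 -0.023] v 16.0 F [-3.6  0.4  5.2] t 17.0
```

```bash
python3 -m inch '[{"jaw":0,"x":0.02,"y":0,"z":-0.22,"ax":-0.01,"ay":-0.01,"az":0},{"jaw":0,"x":0,"y":0,"z":-0.22,"ax":0,"ay":0,"az":0}]'>/dev/null; python3 st.py .410 .006 .058
```

```text
tcp [0.4097 0.0062 0.0721] units to go [ 0.005 -0.003 -0.235] yaw 180.83 tilt fix [-0.007 -0.009] v 18.7 F [ 1.2 -0.4  6.5] t 17.25
```

```bash
python3 -m inch '[{"jaw":0,"x":-0.02,"y":0,"z":-0.18,"ax":0,"ay":0,"az":0}]'>/dev/null; python3 st.py .410 .006 .058
```

```text
tcp [0.4095 0.0065 0.0611] units to go [ 0.008 -0.008 -0.052] yaw 180.86 tilt fix [-0.009  0.002] v 16.5 F [-0.3  0.9  5.1] t 17.375
```

```bash
python3 -m inch '[{"jaw":0,"x":0,"y":0,"z":-0.08,"ax":0,"ay":0,"az":-0.02},{"jaw":0,"x":-0.05,"y":0,"z":0.6,"ax":0,"ay":0,"az":0},{"jaw":0,"x":0.02,"y":0,"z":0.8,"ax":0,"ay":-0.03,"az":0},{"jaw":0,"x":0.05,"y":0,"z":0.5,"ax":0,"ay":-0.05,"az":0},{"jaw":0,"x":0.05,"y":0.5,"z":0.1,"ax":0,"ay":0,"az":0},{"jaw":0,"x":0,"y":0.5,"z":0,"ax":0,"ay":0,"az":0},{"jaw":0,"x":0,"y":0,"z":0,"ax":0,"ay":0,"az":0}]'>/dev/null; python3 st.py .410 .0695 .16
```

```text
tcp [0.4078 0.0659 0.1752] units to go [ 0.036  0.061 -0.253] yaw 180.37 tilt fix [0.008 0.001] v 1.2 F [-0.2  0.1  0.4] t 18.25
```

```bash
python3 -m inch '[{"jaw":0,"x":0.03,"y":0.06,"z":-0.1,"ax":0,"ay":0,"az":0},{"jaw":0,"x":0,"y":0,"z":0,"ax":0,"ay":0,"az":0}]'>/dev/null; python3 st.py .410 .0695 .16;python3 - <<'E'
from h import *
a=capture('scene')[:,:,::-1];w=capture('wrist')[:,:,::-1]
cv2.imwrite('pics/ab11.png',np.hstack([cv2.resize(a[170:350,250:490],(400,300),interpolation=2),cv2.resize(w,(400,300))]))
E
```

```text
tcp [0.4085 0.0684 0.1676] units to go [ 0.026  0.018 -0.126] yaw 180.32 tilt fix [ 0.016 -0.018] v 0.4 F [-0.   0.4 -0.4] t 18.5
```

View pics/ab11.png

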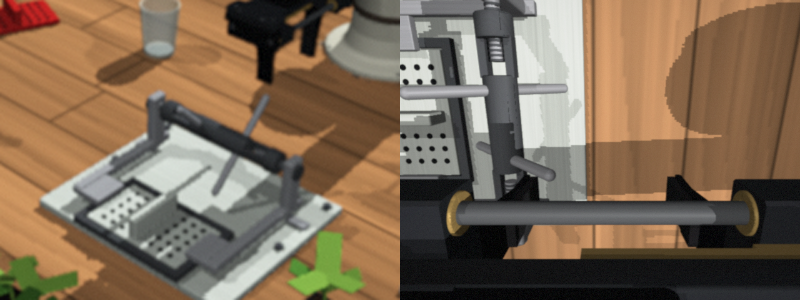

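Bar one's other end is up at (548,175) and both toes are moving in. This is the final press, slowing down before the stop, expected near TCP z = 0.086.

```bash
python3 -m inch '[{"jaw":0,"x":0.01,"y":0,"z":-0.3,"ax":0,"ay":0,"az":0},{"jaw":0,"x":-0.02,"y":-0.01,"z":-0.2,"ax":0,"ay":0.02,"az":0},{"jaw":0,"x":-0.02,"y":-0.01,"z":-0.2,"ax":0,"ay":0.02,"az":0}]'>/dev/null; python3 st.py .410 .0695 .086
```

```text
tcp [0.4095 0.0673 0.1269] units to go [ 0.009  0.037 -0.682] yaw 180.28 tilt fix [ 0.    -0.016] v 14.7 F [-0.3  0.3  3.5] t 18.975
```

```bash
python3 -m inch '[{"jaw":0,"x":-0.02,"y":0,"z":-0.18,"ax":0,"ay":0.01,"az":0}]'>/dev/null; python3 st.py .410 .0695 .086;python3 -m inch '[{"jaw":0,"x":-0.02,"y":0,"z":-0.15,"ax":0,"ay":0.01,"az":0}]'>/dev/null; python3 st.py .410 .0695 .086
```

```text
tcp [0.4085 0.0672 0.1159] units to go [ 0.024  0.038 -0.499] yaw 180.27 tilt fix [-0.001 -0.023] v 14.2 F [-1.2  0.3  4.7] t 19.1
tcp [0.4069 0.0671 0.1063] units to go [ 0.052  0.041 -0.339] yaw 180.27 tilt fix [ 0.001 -0.038] v 11.7 F [-1.9  1.1  4.3] t 19.225
```

```bash
for i in 1; do python3 -m inch '[{"jaw":0,"x":0.04,"y":0.02,"z":-0.12,"ax":0,"ay":-0.03,"az":0}]'>/dev/null; python3 st.py .410 .0695 .086; done; python3 -m inch '[{"jaw":0,"x":0,"y":0,"z":-0.1,"ax":0,"ay":0,"az":0}]'>/dev/null; python3 st.py .410 .0695 .086
```

```text
tcp [0.4081 0.0676 0.0982] units to go [ 0.031  0.031 -0.204] yaw 180.23 tilt fix [ 0.008 -0.022] v 12.4 F [-3.  -1.6  4. ] t 19.35
tcp [0.4077 0.0676 0.0915] units to go [ 0.038  0.032 -0.092] yaw 180.24 tilt fix [ 0.009 -0.027] v 8.6 F [-2.7  0.1  4.2] t 19.475
```

```bash
python3 -m inch '[{"jaw":0,"x":0,"y":0,"z":-0.07,"ax":0,"ay":0,"az":0}]'>/dev/null; python3 st.py .410 .0695 .086; python3 -m inch '[{"jaw":0,"x":0,"y":0,"z":-0.05,"ax":0,"ay":0,"az":0}]'>/dev/null; python3 st.py .410 .0695 .086
```

```text
tcp [0.4078 0.0677 0.0869] units to go [ 0.037  0.031 -0.015] yaw 180.25 tilt fix [ 0.01  -0.027] v 6.2 F [-1.3  0.7  3.5] t 19.6
tcp [0.408  0.0677 0.0837] units to go [0.033 0.029 0.038] yaw 180.26 tilt fix [ 0.01  -0.024] v 4.6 F [-1.3 -1.1  3.9] t 19.725
```

```bash
python3 -m inch '[{"jaw":0,"x":0,"y":0,"z":-0.05,"ax":0,"ay":0,"az":0}]'>/dev/null; python3 st.py .410 .0695 .086; python3 -m inch '[{"jaw":0,"x":0,"y":0,"z":-0.04,"ax":0,"ay":0,"az":0}]'>/dev/null; python3 st.py .410 .0695 .086
```

```text
tcp [0.4086 0.0677 0.082 ] units to go [0.024 0.03  0.066] yaw 180.33 tilt fix [ 0.014 -0.02 ] v 1.4 F [-14.8  -0.4  32.1] t 19.85
tcp [0.4087 0.0675 0.082 ] units to go [0.022 0.033 0.067] yaw 180.41 tilt fix [ 0.018 -0.017] v 0.7 F [-15.4   1.1  34.2] t 19.975
```

The force rose to 34 N with no further motion, so the sleeve is at its stop. Lifting off and checking.

```bash
python3 -m inch '[{"jaw":0,"x":0,"y":0,"z":0.1,"ax":0,"ay":0,"az":0},{"jaw":0,"x":-0.1,"y":0,"z":0.6,"ax":0,"ay":0,"az":0},{"jaw":0,"x":0,"y":0,"z":0.9,"ax":0,"ay":0,"az":0},{"jaw":0,"x":0,"y":0,"z":0.9,"ax":0,"ay":0,"az":0},{"jaw":0,"x":0.4,"y":0.5,"z":0.8,"ax":0,"ay":0,"az":0},{"jaw":0,"x":0.7,"y":0.5,"z":0.4,"ax":0,"ay":0,"az":0},{"jaw":0,"x":0.6,"y":0.3,"z":0.2,"ax":0,"ay":0,"az":0},{"jaw":0,"x":0.2,"y":0,"z":0,"ax":0,"ay":0,"az":0},{"jaw":0,"x":0,"y":0,"z":0,"ax":0,"ay":0,"az":0}]'>/dev/null; python3 st.py .55 .109 .4;python3 - <<'E'
from h import *
a=capture('scene')[:,:,::-1];w=capture('wrist')[:,:,::-1];b=capture('side')[:,:,::-1]
cv2.imwrite('pics/e_w.png',w);cv2.imwrite('pics/e_a.png',a);cv2.imwrite('pics/e_b.png',b)
import pickle;pickle.dump(camera_params('wrist'),open('we.pkl','wb'))
t=[cv2.resize(a[190:370,250:490],(400,300),interpolation=2),cv2.resize(b[190:355,190:410],(400,300),interpolation=2)]
cv2.imwrite('pics/e_ab.png',np.hstack(t))
E
```

```text
tcp [0.5181 0.1471 0.3214] units to go [ 0.532 -0.635  1.31 ] yaw 180.29 tilt fix [ 0.002 -0.014] v 0.3 F [-0.5 -0.2 -0.8] t 21.1
```

View pics/e_w.png

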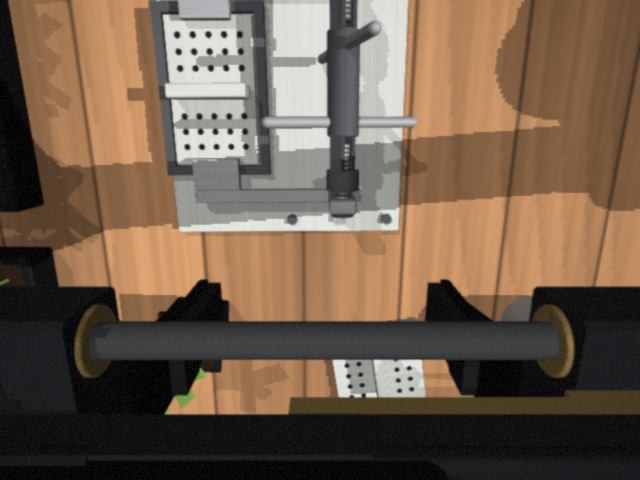

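View pics/e_a.png

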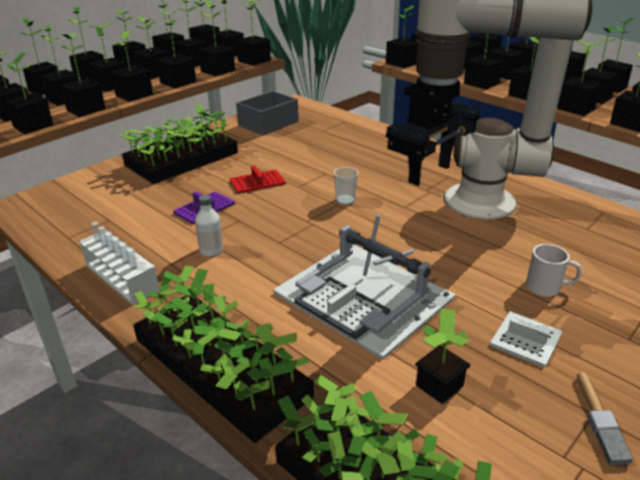

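View pics/e_ab.png

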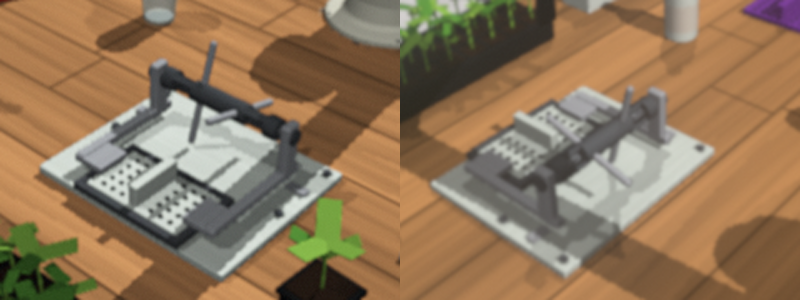

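```bash
python3 - <<'E'
from h import *
import pickle
p=pickle.load(open('we.pkl','rb'))
c,s=np.cos(np.radians(.6)),np.sin(np.radians(.6));o=np.array([.55942,.03915])
f=lambda x,y,z:(*(o+[c*x-s*y,s*x+c*y]),z)
for y in(.068,.070,.072,-.068,-.070,-.072): print(y,proj(p,[f(.075,y,.0345),f(.075,y,.0245)]).round(1).tolist())
# bar one ends at home (near 16 deg below), at 10 deg
for a in (6,11,16,21): 
    t=np.radians(a);print(a,proj(p,[f(-.06-.075*np.cos(t),.032,.09-.075*np.sin(t)),f(-.06+.075*np.cos(t),.032,.09+.075*np.sin(t))]).round(1).tolist())
im=cv2.imread('pics/e_w.png');t=[cv2.resize(im[0:30,150:280],(780,180),interpolation=2),cv2.resize(im[140:200,150:280],(780,360),interpolation=2)]
cv2.imwrite('pics/e_toes.png',np.vstack(t))
E
```

```text
0.068 [[214.8, 158.5], [217.1, 157.8]]
0.07 [[214.9, 160.4], [217.2, 159.7]]
0.072 [[215.0, 162.2], [217.3, 161.5]]
-0.068 [[204.3, 18.6], [207.0, 21.1]]
-0.07 [[204.1, 16.4], [206.9, 19.0]]
-0.072 [[203.9, 14.1], [206.7, 16.8]]
6 [[421.5, 121.9], [260.7, 122.7]]
11 [[418.9, 122.0], [260.7, 122.6]]
16 [[415.8, 122.1], [261.4, 122.5]]
21 [[412.4, 122.2], [262.8, 122.4]]
```

View pics/e_toes.png

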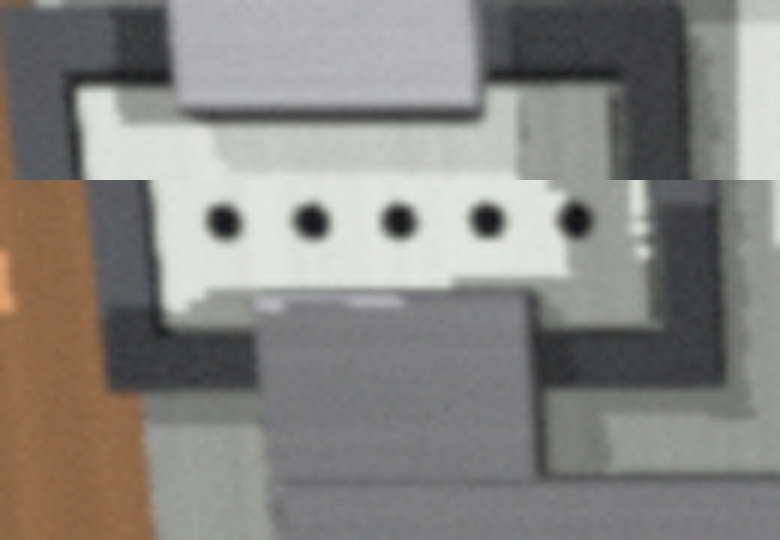

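```bash
python3 - <<'E'
from h import *
import pickle
c,s=np.cos(np.radians(.6)),np.sin(np.radians(.6));o=np.array([.55942,.03915])
f=lambda x,y,z:(*(o+[c*x-s*y,s*x+c*y]),z)
for n,fn in(('wrist','e_w'),('scene','e_a'),('side','e_b')):
    p=pickle.load(open('we.pkl','rb')) if n=='wrist' else camera_params(n)
    im=cv2.imread(f'pics/{fn}.png')
    for a,col in((6,(0,0,255)),(16,(0,255,0)),(26,(255,0,0))):
        t=np.radians(a);q=[f(-.06-.075*np.cos(t),.032,.09-.075*np.sin(t)),f(-.06+.075*np.cos(t),.032,.09+.075*np.sin(t))]
        t=np.radians(a-90);q+=[f(-.06-.075*np.cos(t),-.032,.09-.075*np.sin(t)),f(-.06+.075*np.cos(t),-.032,.09+.075*np.sin(t))]
        print(n,a,proj(p,q).round(1).tolist())
    x0,y0,x1,y1={'wrist':(250,0,430,140),'scene':(335,205,440,295),'side':(240,225,370,330)}[n]
    crop(im,x0,y0,x1,y1,4 if n=='wrist' else 5,f'pics/f_{n}.png')
E
```

```text
wrist 6 [[421.5, 121.9], [260.7, 122.7], [359.3, 26.7], [332.4, 60.2]]
wrist 16 [[415.8, 122.1], [261.4, 122.5], [377.0, 27.5], [320.2, 59.9]]
wrist 26 [[408.5, 122.3], [264.9, 122.3], [393.0, 28.9], [308.5, 59.3]]
scene 6 [[415.0, 246.2], [374.0, 269.1], [376.1, 216.1], [368.8, 274.6]]
scene 16 [[413.9, 251.4], [375.1, 263.6], [379.7, 214.9], [365.3, 276.2]]
scene 26 [[412.3, 256.6], [376.7, 257.8], [383.0, 214.6], [362.0, 276.9]]
side 6 [[316.8, 288.1], [269.6, 257.7], [312.0, 235.1], [309.0, 282.0]]
side 16 [[316.1, 292.0], [269.9, 253.8], [316.3, 237.9], [305.2, 279.2]]
side 26 [[314.7, 295.2], [270.9, 250.4], [320.4, 241.5], [301.5, 275.8]]
```

View pics/f_wrist.png

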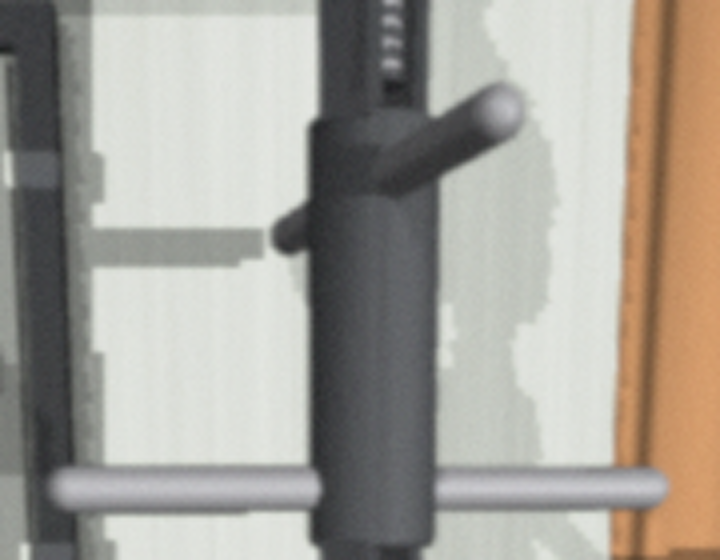

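View pics/f_scene.png

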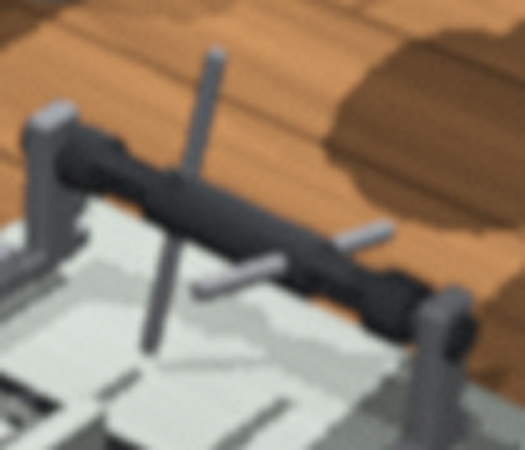

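View pics/f_side.png

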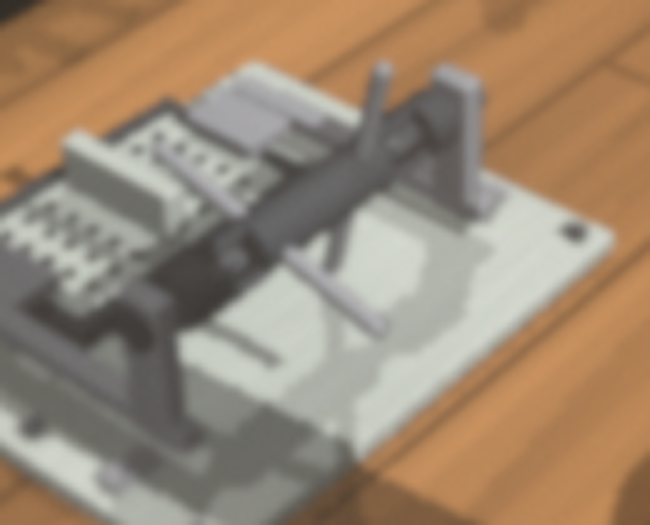

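Bar angles at scene (413,251)/(375,263) and wrist (375,26)/(322,59) match the 16 deg home angle. Toe tips measure about 69 mm from the pocket's middle, against 68 mm nominal; a pixel is about 1 mm here. The bystanders haven't visibly moved in the scene view, and the gripper touches nothing. Handing in.

```bash
python3 - <<'E'
from station import *
s=sense();print(s['time_s'],s['wrist_force'],abs(s['joint_velocities']).max());print(finish_job())
E
```

```text
21.25 [ 1.02024183  0.55622752 -0.13661623] 0.5446007166515348
the job is handed in; nothing more can be done
None
```

The job is done and handed in at 21.25 s on the robot's clock, with no verdict reported.

**Plate:** I took the oblong aluminium plate by its rib and lowered it into the pocket until it touched down. The tool was then at z = 0.0281 m, against 0.0282 m expected for a fully seated plate, with about 9 N at the wrist. I released it there, and the pictures show it flush inside the walls. While closing on the rib, the fingertips briefly pressed the plate with about 8 N.

**Sleeve:** I turned it with three presses: bar one, bar two, then bar one's other end. It stopped firmly at 34 N.

**Last checks:**
- **Sleeve angle:** the crossbar ends match the home angle of 16 deg below level within about 1.5 deg, in the scene and wrist pictures.
- **Toes:** both lie over the plate's ends. Their tips measured about 69 mm from the pocket's middle, 1 mm more than the nominal 68 mm, which is about the measuring error.
- **Stop height:** the final press ended with the tool at 82 mm, where I had worked out 86 mm. I did not explain the 4 mm difference.
- **Surroundings:** the square plate, pot and bottle look unmoved in the scene picture, judged by eye. The gripper ended up clear of everything.

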